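Register a drive in the scan dock and hold the code reader on its tag

TASK

The portable drive has to be logged: first slide it flat along the scan mat until it sits snug and square against both metal stops. Then draw the white pen-shaped code reader straight up out of its charging stand, tip it over to lean about 40 degrees from upright (towards whichever side suits) and finish holding it still in the gripper, raised clear of everything, with its window aimed at the middle of the square tag on the drive from about 65 mm away. Do not lift the drive or shift it off the stops again, do not put the reader down or let it go, and leave the tape roll, the marker and the bit case where they are.

Things in the scene. Friction and masses are not known exactly. Their poses are not given: they have to be found in the camera images.
- dock: Green scan mat, fixed to the desk, 180 (x) by 240 (y) mm and 2 mm thick, origin under its centre. Two aluminium stop bars, 10 mm wide, stand 8 mm above the mat along its far (+x) and left (+y) edges and form an inside corner; the +x bar's inner face is at x = +77 mm, the +y bar's inner face at y = +107 mm in the mat's frame.
- dock_corner (a point): The inside corner of the two stops, at the level of the mat's top (2 mm above the desk); axes as the mat's: the stops lie on its +x and +y sides.
- drive: Loose flat black portable drive, 116 (its x) x 80 (its y) x 14 mm, 0.16 kg, flat on the mat; origin: centre of its underside. Its x axis lies within 15 degrees of the mat's +y. Home, a long edge touches the +x stop and a short edge the +y stop: its centre is then 40 mm (mat x) and 58 mm (mat y) from the corner. Slides with 1 to 2 N.
- drive_tag (a point): Centre of the white 28 mm square tag with a black dot code, on the middle of the drive's top face, 14.5 mm above its underside.
- stand: Charging stand, fixed to the desk: round foot 76 mm across and 14 mm high, with a grey upright tube 38 mm across whose mouth is 70 mm above the desk; bore 24.8 mm, floor of the bore 16 mm above the desk. Origin at the centre of the underside. A tall oscilloscope stands on a rack to the right, beyond about x = 0.5, y = -0.2.
- reader: Loose white pen-shaped code reader with blue rings, round, 22 mm in diameter, 152 mm long, about 0.06 kg. Origin at the centre of its window (the slightly tapered end); its z axis runs from the window to the tail. It stands upright, window down, in the stand's bore, 54 mm deep, its upper 98 mm clear above the tube. It points along its own -z.
- reader_tail (a point): Centre of the reader's tail end (the top while it stands), 152 mm along the reader's z from the window.
- tape: Bystander: roll of black tape lying flat, 53 mm across, 19 mm high.
- marker: Bystander: red-capped marker lying on the desk, 121 mm long.
- bit_box_1: Bystander: small closed beige bit case, 57 x 86 x 28 mm.
Mind the look-alikes: they are no part of the job. Leave any green look-alike of the stand alone.

How it is judged:
By the outcome, as a careful person would: the job done as asked, in the order asked, and still so for the second after the job is handed in, while the arm keeps its last pose, push and grip.
It also fails if it takes over 70 s, if anything falls off the work surface, if the arm or the gripper's body presses on something with over 40 N, if the wrist force passes 120 N, or if a joint passes its speed limit or range.

ROBOT

A 6-joint arm with a two-finger parallel gripper is mounted at the origin on a cart in front of the work surface, level with it; the furniture and walls round the work are solid. World frame = base frame: x ahead of the robot, y to its left, z up, the work surface at z = 0. Lengths are in mm, angles in degrees, forces in N, time in s.
With the tool pointing down it reaches from about 250 to 775 mm from the base axis. Payload 4 kg.
Tool frame: the origin (TCP) lies midway between the tips of the shut fingers; the grasp point (between the pads) lies 19 mm behind it (robot.hold_point_z is the distance from the TCP to the grasp point, in mm); z points along the fingers, y is the direction in which the jaws open and shut (so a half turn about z gives the same grasp; the last joint's range is limited). The gripper opens to 85 mm and grips with 20 to 120 N. Pads are 22 mm wide; open, the fingers measure 114 mm over their backs; the gripper's body (76 mm by 85 mm) begins 54 mm behind the grasp point. The pads swing forward as they close: fully open they stand 13 mm farther back than shut.
Start: joints at [-82.34, 4.996, 78.535, -0, 96.463, -5.907], TCP at [129.022, -534.669, 231.341] pointing down, gripper open.
Joint ranges: [-177.83, 177.83], [-43.37, 116.18], [15.69, 146.23], [-61.86, 241.86], [9.47, 152.12], [-147.06, 147.06]. Speed limits (degrees/s): [159.86, 159.86, 180, 180, 180, 180].

INTERFACE

Orientations are given as a 3x3 rotation matrix whose columns are the frame's x, y, z axes.
In Python, from workcell import robot gives the robot as it stands.
- The arm moves only by the tool move_arm, never from a script. Its argument "increments" is a list of rows, each an object of numbers: "ax", "ay", "az": the turn, a rotation vector about the tool's x, y, z in rad; "x", "y", "z": the shift along the tool's x, y, z in m; "hand": the finger opening in m, from 0 to 0.0854. In form: [{"ax": .., "ay": .., "az": .., "x": .., "y": .., "z": .., "hand": ..}, ...]. A call has 1 to 5 rows; each row is the pose to reach, as a shift and turn from the pose commanded when the call began, along the tool's axes at that moment; what a row does not reach only later rows make up. A row lasts 1/10 s, in which the tool goes at most 50 mm and 8.59 degrees, less where a joint would pass 70% of its speed; a pose out of reach is approached as far as the arm can. A call with a gripper value outside its range is refused whole. The fingers move at their own pace and stop on an object; the grip force is fixed at half the most. Time passes only in rows, so rows that repeat a pose let the fingers close. It gives the time, the measured TCP pose, the force and the opening at its end, in the units of the state.
- robot.sense(): the state, without advancing time (a new reading comes with each control period).
- robot.grab_frame(name): name is "side" or "top"; returns a dict with "img" (420x560x3 uint8, red, green, blue), "fx", "fy", "cx", "cy" (pixels), "k1" (the pictures are not rectified: a ray, as slopes to the right and down, at radius r is drawn at 1 + k1 r^2 times it, then the intrinsics apply), "view" (4x4, takes a point from world to camera coordinates). Camera axes: x right, y up, looking along -z (the intrinsics and any distortion apply to the point x, -y, -z); pixel columns grow to the right and rows downward; lengths in mm; the calibration is good to about 2 mm. A picture is of the moment at which its call begins. There is no depth.
- robot.sign_off(): hands the job in, once; it reports no verdict.
The state is a dict: "time_s": time; "qpos": joint angles; "dq": joint speeds; "joint_torque": joint torques, N m; "tool_pos": TCP position; "eef_rot": TCP orientation; "contact_force": force on the tool from outside, world axes, zero at the start; "torque": the same for the moment, N m; "opening": opening from 0.0 (shut) to 1.0 (fully open).
Only numpy, scipy, OpenCV 4.12 (cv2) and the standard library are available. Lean on these libraries where they do the work, as an engineer would, in place of code of your own. Each camera call takes 0.05 s, during which the arm holds its last target.

## Working session

There is one attempt and no reset: what is moved stays moved. The work goes in short steps, Python scripts to look and compute and a tool call to move; the robot and the scene stay as the last step left them, time stands still between calls to the robot, and variables do not carry over. Pictures are saved under pics/ and viewed, and the job is handed in when it is done.

Besides the shell and the picture viewer there is one more tool, called after "Request:" as a command line: name --argument value ..., lists and objects as JSON in quotes. move_arm: Moves the arm, as the interface text tells. Its arguments: {"type":"object","properties":{"increments":{"type":"array"}},"required":["increments"]}

```bash
mkdir -p pics; ls; python3 - <<'E'
from workcell import robot
import cv2
print(robot.sense(), robot.hold_point_z)
for n in("side","top"):
    f=robot.grab_frame(n)
    cv2.imwrite(f"pics/{n}0.png",f["img"][:,:,::-1])
    print(n,{k:v for k,v in f.items() if k!="img"})
E
```

```text
pics
{'time_s': 0.0, 'qpos': array([-8.23387190e+01,  5.04046516e+00,  7.86263206e+01, -1.93953182e-03,
        9.64620247e+01, -5.90646652e+00]), 'dq': array([ 0.06451059,  0.02153413, -0.04076335, -0.02611801, -0.00579107,
        0.05771625]), 'joint_torque': array([-7.53598906e-04, -3.51871276e+01, -3.13271785e+01, -2.77170793e-04,
        1.09795728e-02,  7.79418087e-06]), 'tool_pos': array([ 128.95161115, -534.1534263 ,  230.11222879]), 'eef_rot': array([[ 9.72094129e-01,  2.34590909e-01, -3.33053207e-04],
       [ 2.34591062e-01, -9.72091605e-01,  2.22361164e-03],
       [ 1.97880848e-04, -2.23969112e-03, -9.99997472e-01]]), 'contact_force': array([-0.36685346, -0.57503405,  0.10952936]), 'torque': array([-0.01756943, -0.00020757,  0.01649589]), 'opening': 0.9993059244665313} 18.700000000000003
side {'fx': 410.498904004477, 'fy': 410.498904004477, 'cx': 278.9526887229582, 'cy': 205.06232820557693, 'k1': -0.014434401944381683, 'view': array([[ 9.32661159e-01,  3.60676787e-01,  7.44426839e-03,
        -5.73051997e+02],
       [-3.19527676e-01,  8.16324096e-01,  4.81162170e-01,
         2.11340914e+01],
       [ 1.67467090e-01, -4.51139917e-01,  8.76599994e-01,
        -1.02158824e+03],
       [ 0.00000000e+00,  0.00000000e+00,  0.00000000e+00,
         1.00000000e+00]])}
top {'fx': 427.84960352783935, 'fy': 427.84960352783935, 'cx': 280.5142779914084, 'cy': 203.31281084640742, 'k1': -0.04087819213050503, 'view': array([[ 5.80932439e-03, -9.99660003e-01, -2.54190762e-02,
         1.13340069e+02],
       [ 9.99752213e-01,  5.25986479e-03,  2.16297577e-02,
        -5.70037962e+02],
       [-2.14887028e-02, -2.55384320e-02,  9.99442857e-01,
        -1.01010163e+03],
       [ 0.00000000e+00,  0.00000000e+00,  0.00000000e+00,
         1.00000000e+00]])}
```

View pics/side0.png

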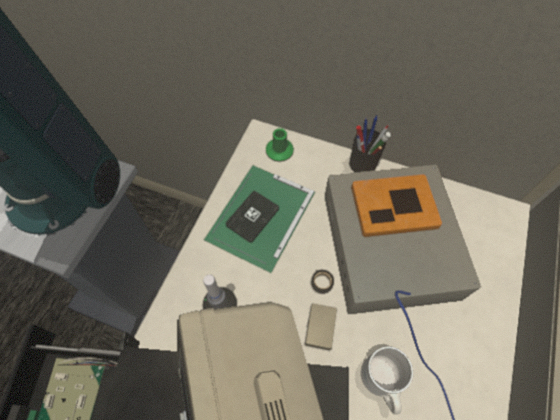

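View pics/top0.png

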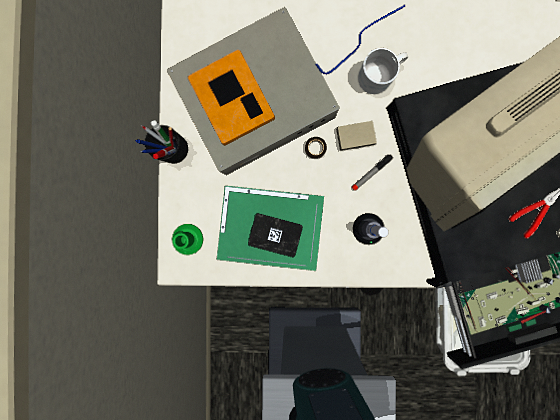

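```bash
cat > h.py <<'E'
import numpy as np, cv2
from workcell import robot
def grab(n,name=None):
    f=robot.grab_frame(n)
    if name: cv2.imwrite(f"pics/{name}.png",f["img"][:,:,::-1])
    np.savez(f"last_{n}.npz",**f); return f
def load(n): return dict(np.load(f"last_{n}.npz"))
def ray(f,u,v):
    K=np.array([[f["fx"],0,f["cx"]],[0,f["fy"],f["cy"]],[0,0,1.]])
    p=cv2.undistortPoints(np.array([[[u,v]]],float),K,np.array([float(f["k1"]),0,0,0]))[0,0]
    V=f["view"];R=V[:3,:3];o=-R.T@V[:3,3]
    d=R.T@np.array([p[0],-p[1],-1.]);return o,d/np.linalg.norm(d)
def atz(f,u,v,z):
    o,d=ray(f,u,v);return o+d*(z-o[2])/d[2]
def tri(f1,a,f2,b):
    o1,d1=ray(f1,*a);o2,d2=ray(f2,*b)
    s=np.linalg.lstsq(np.c_[d1,-d2],o2-o1,rcond=None)[0]
    p,q=o1+d1*s[0],o2+d2*s[1];return (p+q)/2,np.linalg.norm(p-q)
def proj(f,P):
    V=f["view"];c=V[:3,:3]@np.asarray(P,float)+V[:3,3];x,y=c[0]/-c[2],-c[1]/-c[2];k=1+f["k1"]*(x*x+y*y)
    return np.array([f["fx"]*x*k+f["cx"],f["fy"]*y*k+f["cy"]])
def crop(f,u0,v0,u1,v1,s,name):
    im=f["img"][v0:v1,u0:u1,::-1]
    im=cv2.resize(im,None,fx=s,fy=s,interpolation=cv2.INTER_CUBIC)
    for u in range((u0+9)//10*10,u1,10):
        cv2.putText(im,str(u),(int((u-u0+.5)*s),8),0,.3,(0,0,255),1);cv2.line(im,(int((u-u0+.5)*s),10),(int((u-u0+.5)*s),14),(0,0,255),1)
    for v in range((v0+9)//10*10,v1,10):
        cv2.putText(im,str(v),(0,int((v-v0+.5)*s)+3),0,.3,(0,0,255),1);cv2.line(im,(20,int((v-v0+.5)*s)),(24,int((v-v0+.5)*s)),(0,0,255),1)
    cv2.imwrite(f"pics/{name}.png",im)
E
python3 - <<'E'
from h import *
t=grab("top");s=grab("side")
crop(t,210,175,330,280,6,"c_top_mat");crop(t,340,140,400,255,5,"c_top_std")
crop(s,200,160,320,275,5,"c_side_mat");crop(s,180,255,260,325,8,"c_side_std")
E
```

```text
(no output)
```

View pics/c_top_mat.png

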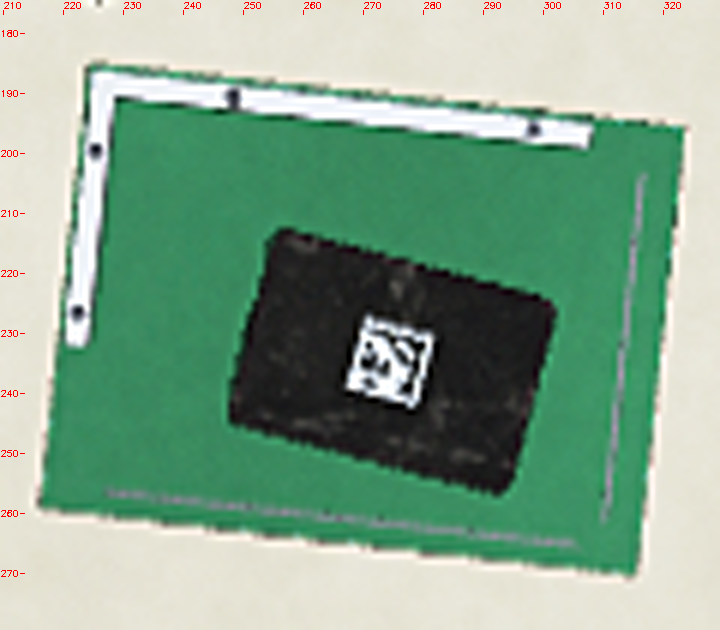

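View pics/c_top_std.png

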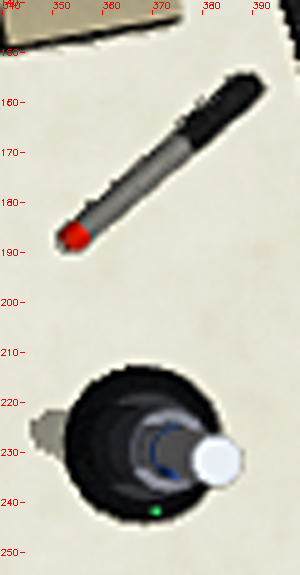

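View pics/c_side_mat.png

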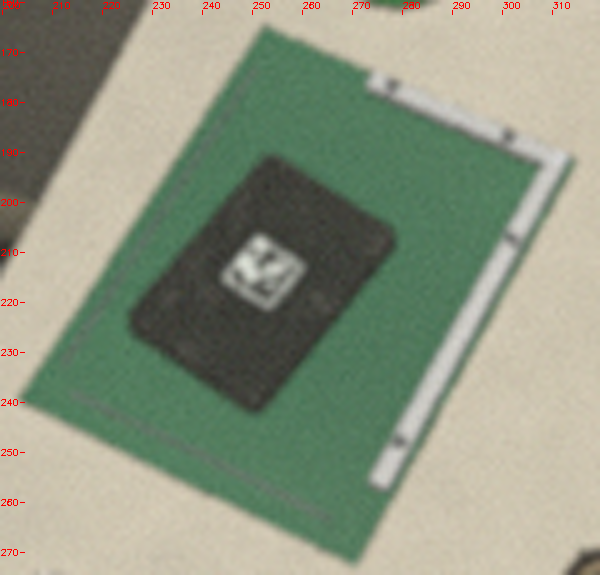

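View pics/c_side_std.png

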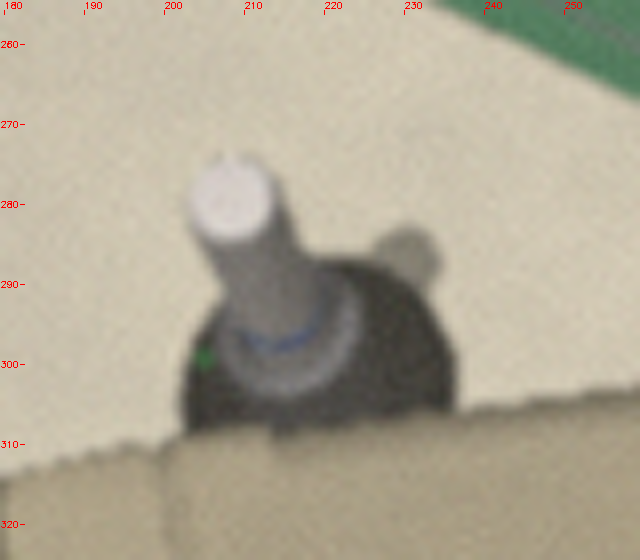

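```bash
python3 - <<'E'
from h import *
np.set_printoptions(precision=1,suppress=True)
t=load("top");s=load("side")
print("tail",tri(t,(382.5,231.5),s,(208.5,279.5)))
print("tag",tri(t,(274.7,234.8),s,(252.1,213.7)))
print("foot",atz(t,367.9,228.3,10),"mouth",atz(t,373.7,229.5,70))
def c2(z,pts,u0,v0,sc): return np.array([atz(t,x/sc+u0-.5,y/sc+v0-.5,z) for x,y in pts])
m=c2(1,[(88,65),(684,126),(635,577),(40,507)],210,175,6)
print(m,[np.linalg.norm(m[i]-m[i-1]) for i in range(4)], m.mean(0))
for i in range(4): 
    d=m[i]-m[i-1];print(np.degrees(np.arctan2(d[1],d[0])))
g=t["img"].max(2)[205:262,242:308];bw=(g<80).astype(np.uint8)
bw=cv2.morphologyEx(cv2.morphologyEx(bw,cv2.MORPH_CLOSE,np.ones((15,15))),cv2.MORPH_OPEN,np.ones((3,3)))
cs=max(cv2.findContours(bw,0,1)[0],key=cv2.contourArea)[:,0]+[242,205]
W=np.array([atz(t,*p,16)[:2] for p in cs],np.float32)
print(cv2.minAreaRect(W))
# inner stops faces: measure side & top at z=10 : inner corner
print("corner top",atz(t,116/6+209.5,97/6+174.5,2), "barend", atz(t,587/6+209.5,147/6+174.5,10))
# bystanders
crop(t,290,120,400,260,4,"by")
E
```

```text
tail (array([510.8, -91.3, 168.2]), np.float64(0.09643692099305935))
tag (array([495.5, 129.4,  22.9]), np.float64(0.4049031961874549))
foot [511.4 -90.4  10. ] mouth [510.9 -92.6  70. ]
[[612.1 252.5   1. ]
 [588.8  14.    1. ]
 [409.4  32.7   1. ]
 [435.  270.4   1. ]] [np.float64(177.9715969702904), np.float64(239.67671428127323), np.float64(180.36563180679437), np.float64(239.08595858742925)] [511.3 142.4   1. ]
-5.757267084352406
-95.5888032493953
174.0535057915677
83.83812640134464
((487.1513671875, 132.20654296875), (149.45465087890625, 97.40855407714844), 76.60047912597656)
corner top [599.3 241.    2. ] barend [579.9  52.9  10. ]
```

```bash
cat >> h.py <<'E'
def drive_rect(f,box,z=16):
    u0,v0,u1,v1=box
    im=cv2.resize(f["img"][v0:v1,u0:u1],None,fx=4,fy=4,interpolation=cv2.INTER_CUBIC)
    hsv=cv2.cvtColor(im,cv2.COLOR_RGB2HSV)
    bw=((hsv[:,:,2]<95)).astype(np.uint8)
    bw=cv2.morphologyEx(bw,cv2.MORPH_OPEN,np.ones((9,9)))
    c=max(cv2.findContours(bw,0,1)[0],key=cv2.contourArea)
    c=cv2.convexHull(c)[:,0]
    px=(c+.5)/4-.5+[u0,v0]
    W=np.array([atz(f,*p,z)[:2] for p in px],np.float32)
    return cv2.minAreaRect(W),bw
E
python3 - <<'E'
from h import *
t=load("top");s=load("side")
r,bw=drive_rect(t,(242,205,308,262));print(r)
r,bw2=drive_rect(s,(220,185,285,247));print(r)
cv2.imwrite("pics/bw.png",bw*255)
E
```

```text
((495.0876770019531, 129.98135375976562), (118.3913345336914, 81.65867614746094), 75.43617248535156)
((495.98541259765625, 128.09326171875), (119.39913940429688, 84.4736557006836), 75.672607421875)
```

View pics/bw.png

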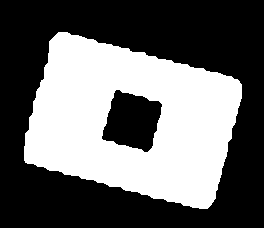

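View pics/by.png

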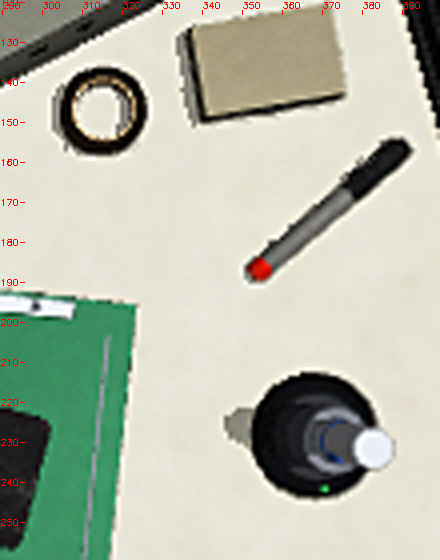

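```bash
python3 - <<'E'
from h import *
np.set_printoptions(precision=1,suppress=True)
t=load("top");s=load("side")
for a,b in [((437,283),(120,353)),((465,360),(35,347)),((410,185),(180,318)),((395,103),(348,372)),((410,185),(290,305)),((437,235),(180,318))]: print(a,b,*tri(t,a,s,b))
crop(t,380,60,560,380,2,"sc_t");crop(s,0,280,350,420,2,"sc_s")
E
```

```text
(437, 283) (120, 353) [ 378.6 -254.5   22.6] 16.05213966243319
(465, 360) (35, 347) [ 210.  -311.6   33. ] 0.8828821175999103
(410, 185) (180, 318) [ 561.8 -154.   263. ] 97.99856589846348
(395, 103) (348, 372) [ 798.3 -137.4   75.5] 11.24812291479842
(410, 185) (290, 305) [ 634.6 -113.1  255.6] 75.1108071036179
(437, 235) (180, 318) [ 509.1 -180.6  221.9] 4.389268451581033
```

View pics/sc_t.png

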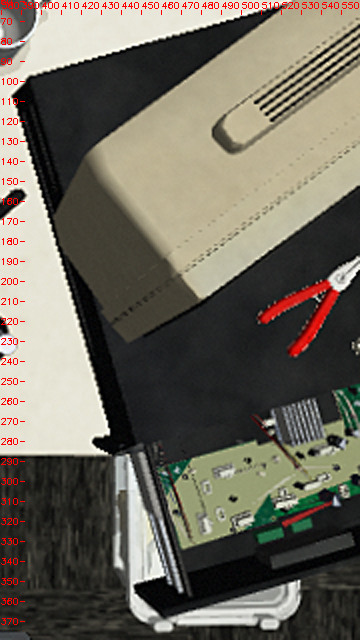

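View pics/sc_s.png

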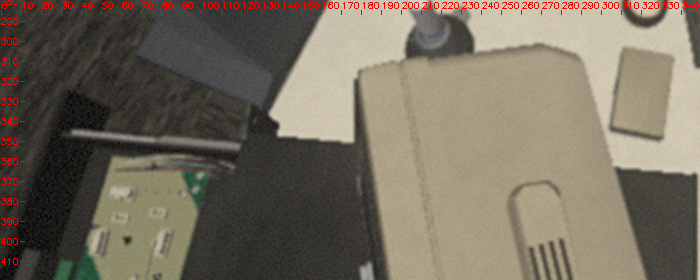

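```bash
cat >> h.py <<'E'
from scipy.spatial.transform import Rotation as Ro
MC=np.array([511.3,142.4]);MY=np.radians(-5.8)
MR=np.array([[np.cos(MY),-np.sin(MY)],[np.sin(MY),np.cos(MY)]])
def m2w(x,y): return MC+MR@[x,y]
def w2m(p): return MR.T@(np.asarray(p)[:2]-MC)
def down(yaw):
    c,s=np.cos(np.radians(yaw)),np.sin(np.radians(yaw));return np.array([[c,s,0],[s,-c,0],[0,0,-1.]])
def inc(pos,R):
    st=robot.sense();A=st["eef_rot"];d=A.T@(np.asarray(pos)-st["tool_pos"])/1000;r=Ro.from_matrix(A.T@R).as_rotvec()
    print("t",st["time_s"],"pos",st["tool_pos"].round(1),"q",st["qpos"].round(1),"F",st["contact_force"].round(1),"open",round(st["opening"],3))
    print("inc xyz",d.round(4),"rot",r.round(4))
E
python3 - <<'E'
from h import *
inc([300,-50,200],down(-5.8))
E
```

```text
t 0.2 pos [ 129.  -534.4  230.6] q [-82.3   5.   78.6   0.   96.5  -5.9] F [ 0.1 -0.4  0.3] open 1.003
inc xyz [ 0.2799 -0.4307  0.0312] rot [-1.40e-03  1.00e-04  3.38e-01]
```

Request:
move_arm --increments '[{"x": 0.28,"y": -0.43,"z": 0.03,"az": 0.338,"hand": 0.045},{"x": 0.28,"y": -0.43,"z": 0.03,"az": 0.338,"hand": 0.045},{"x": 0.28,"y": -0.43,"z": 0.03,"az": 0.338,"hand": 0.045},{"x": 0.28,"y": -0.43,"z": 0.03,"az": 0.338,"hand": 0.045},{"x": 0.28,"y": -0.43,"z": 0.03,"az": 0.338,"hand": 0.045}]'

```text
invalid input at $.increments[0]: expected keys ax, ay, az, x, y, z, hand
```

```bash
python3 - <<'E'
from h import *
print(m2w(-95,-14))
inc([300,-50,200],down(-5.8))
inc([*m2w(-95,-14),150],down(-5.8))
E
```

```text
[415.3715445  138.07201831]
t 0.2 pos [ 129.  -534.4  230.6] q [-82.3   5.   78.6   0.   96.5  -5.9] F [ 0.1 -0.4  0.3] open 1.003
inc xyz [ 0.2799 -0.4307  0.0312] rot [-1.40e-03  1.00e-04  3.38e-01]
t 0.2 pos [ 129.  -534.4  230.6] q [-82.3   5.   78.6   0.   96.5  -5.9] F [ 0.1 -0.4  0.3] open 1.003
inc xyz [ 0.4361 -0.5864  0.0814] rot [-1.40e-03  1.00e-04  3.38e-01]
```

Request:
move_arm --increments '[{"ax": 0,"ay": 0,"x": 0.28,"y": -0.43,"z": 0.03,"az": 0.338,"hand": 0.045},{"ax": 0,"ay": 0,"x": 0.28,"y": -0.43,"z": 0.03,"az": 0.338,"hand": 0.045},{"ax": 0,"ay": 0,"x": 0.28,"y": -0.43,"z": 0.03,"az": 0.338,"hand": 0.045},{"ax": 0,"ay": 0,"x": 0.28,"y": -0.43,"z": 0.03,"az": 0.338,"hand": 0.045},{"ax": 0,"ay": 0,"x": 0.28,"y": -0.43,"z": 0.03,"az": 0.338,"hand": 0.045}]'

```text
time_s: 0.7
tool_pos: [212.5, -297.5, 216.3]
eef_rot: [[0.995, -0.102, 0.0], [-0.102, -0.995, 0.0], [0.0, -0.0, -1.0]]
contact_force: [1.9, 1.1, 0.8]
opening: 0.524
```

```bash
python3 - <<'E'
from h import *
inc([300,-50,200],down(-5.8))
E
```

```text
t 0.7 pos [ 212.5 -297.5  216.3] q [-63.4 -19.2 101.8   0.   97.4  32.5] F [1.9 1.1 0.8] open 0.524
inc xyz [ 0.0618 -0.2551  0.0164] rot [-0.0003 -0.0003 -0.0009]
```

Request:
move_arm --increments '[{"ax": 0,"ay": 0,"x": 0.062,"y": -0.255,"z": 0.015,"az": 0,"hand": 0.045},{"ax": 0,"ay": 0,"x": 0.062,"y": -0.255,"z": 0.015,"az": 0,"hand": 0.045},{"ax": 0,"ay": 0,"x": 0.062,"y": -0.255,"z": 0.015,"az": 0,"hand": 0.045},{"ax": 0,"ay": 0,"x": 0.062,"y": -0.255,"z": 0.015,"az": 0,"hand": 0.045},{"ax": 0,"ay": 0,"x": 0.062,"y": -0.255,"z": 0.015,"az": 0,"hand": 0.045}]'

```text
time_s: 1.2
tool_pos: [295.5, -62.2, 202.5]
eef_rot: [[0.995, -0.102, 0.002], [-0.102, -0.995, -0.001], [0.002, 0.001, -1.0]]
contact_force: [1.4, -1.0, -0.3]
opening: 0.531
```

```bash
python3 - <<'E'
from h import *
inc([*m2w(-95,-14),80],down(-5.8))
E
```

```text
t 1.2 pos [295.5 -62.2 202.5] q [-22.7 -28.4 109.3  -0.   99.   73.2] F [ 1.4 -1.  -0.3] open 0.531
inc xyz [ 0.0985 -0.2116  0.1225] rot [ 0.0006 -0.0019 -0.001 ]
```

Request:
move_arm --increments '[{"ax": 0,"ay": 0,"x": 0.094,"y": -0.2,"z": 0.12,"az": 0,"hand": 0.045},{"ax": 0,"ay": 0,"x": 0.094,"y": -0.2,"z": 0.12,"az": 0,"hand": 0.045},{"ax": 0,"ay": 0,"x": 0.094,"y": -0.2,"z": 0.12,"az": 0,"hand": 0.045},{"ax": 0,"ay": 0,"x": 0.094,"y": -0.2,"z": 0.12,"az": 0,"hand": 0.045},{"ax": 0,"ay": 0,"x": 0.094,"y": -0.2,"z": 0.12,"az": 0,"hand": 0.045}]'

```text
time_s: 1.7
tool_pos: [409.1, 126.3, 82.3]
eef_rot: [[0.995, -0.1, 0.001], [-0.1, -0.995, -0.0], [0.001, 0.0, -1.0]]
contact_force: [1.2, -1.1, 0.5]
opening: 0.527
```

```bash
python3 - <<'E'
from h import *
t=grab("top","a_top");s=grab("side","a_side")
inc([*m2w(-95,-14),80],down(-5.8))
crop(s,170,130,330,290,4,"a_sc");crop(t,200,160,340,320,4,"a_tc")
E
```

```text
t 1.8 pos [407.1 127.6  78.3] q [ 9.700e+00 -5.700e+00  1.070e+02  1.000e-01  7.930e+01  1.052e+02] F [-1.1 -0.7  0.1] open 0.527
inc xyz [ 0.0072 -0.0112 -0.0018] rot [0.0009 0.0091 0.0056]
```

View pics/a_sc.png

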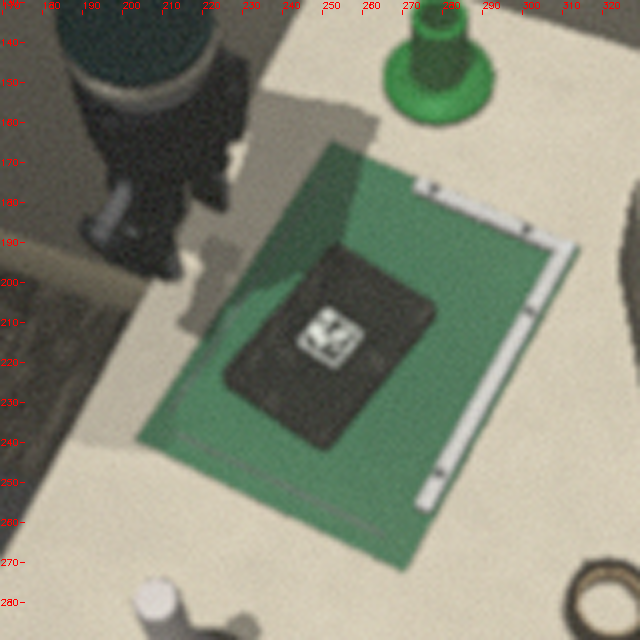

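View pics/a_top.png

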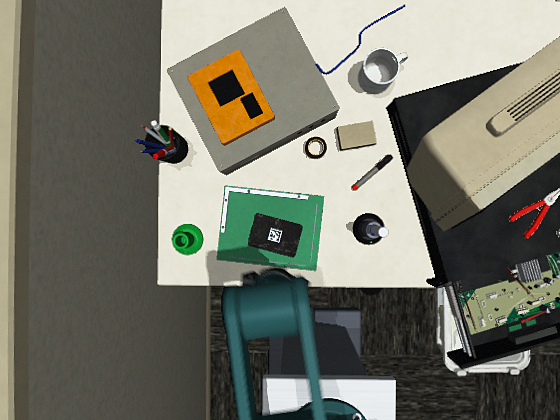

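Request:
move_arm --increments '[{"ax": 0,"ay": 0,"x": 0.004,"y": -0.01,"z": 0.03,"az": 0,"hand": 0.045},{"ax": 0,"ay": 0,"x": 0.004,"y": -0.01,"z": 0.06,"az": 0,"hand": 0.045},{"ax": 0,"ay": 0,"x": 0.004,"y": -0.01,"z": 0.062,"az": 0,"hand": 0.045},{"ax": 0,"ay": 0,"x": 0.004,"y": -0.01,"z": 0.062,"az": 0,"hand": 0.045}]'

```text
time_s: 2.2
tool_pos: [413.0, 133.2, 21.2]
eef_rot: [[0.995, -0.102, -0.001], [-0.102, -0.995, -0.001], [-0.001, 0.001, -1.0]]
contact_force: [1.2, 0.3, 0.5]
opening: 0.527
```

```bash
python3 - <<'E'
from h import *
inc([*m2w(-95,-14),6],down(-5.8))
E
```

```text
t 2.2 pos [413.  133.2  21.2] q [ 10.4  -1.3 110.   -0.   71.4 106.2] F [1.2 0.3 0.5] open 0.527
inc xyz [ 0.0019 -0.0051  0.0152] rot [ 0.0007  0.0012 -0.0005]
```

Request:
move_arm --increments '[{"ax": 0,"ay": 0,"x": 0,"y": -0.004,"z": 0.008,"az": 0,"hand": 0.045},{"ax": 0,"ay": 0,"x": 0,"y": -0.004,"z": 0.015,"az": 0,"hand": 0.045},{"ax": 0,"ay": 0,"x": 0,"y": -0.004,"z": 0.015,"az": 0,"hand": 0.045}]'

```text
time_s: 2.5
tool_pos: [413.7, 137.7, 6.0]
eef_rot: [[0.995, -0.101, -0.0], [-0.101, -0.995, -0.0], [-0.0, 0.0, -1.0]]
contact_force: [-0.7, -0.7, 0.7]
opening: 0.528
```

```bash
python3 - <<'E'
from h import *
s=grab("side");t=grab("top")
inc([*m2w(-95,-14),6],down(-5.8))
crop(s,190,150,290,250,6,"b_sc")
E
```

```text
t 2.6 pos [414.1 137.7   6.5] q [ 11.    0.  110.6  -0.   69.3 106.8] F [-0.6  0.2  0.2] open 0.53
inc xyz [ 0.0012 -0.0005  0.0005] rot [-0.     -0.0005 -0.    ]
```

View pics/b_sc.png

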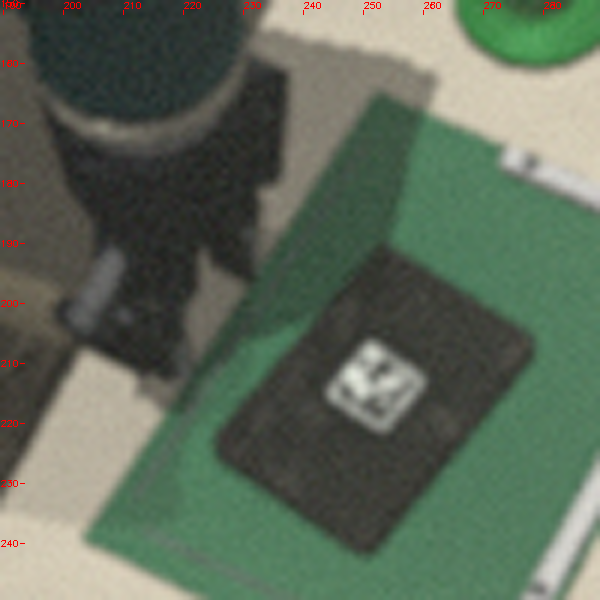

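Request:
move_arm --increments '[{"ax": 0,"ay": 0,"x": 0,"y": 0,"z": 0.003,"az": 0,"hand": 0.045},{"ax": 0,"ay": 0,"x": 0.01,"y": 0,"z": 0.003,"az": 0,"hand": 0.045},{"ax": 0,"ay": 0,"x": 0.02,"y": 0,"z": 0.003,"az": 0,"hand": 0.045},{"ax": 0,"ay": 0,"x": 0.03,"y": 0,"z": 0.003,"az": 0,"hand": 0.045},{"ax": 0,"ay": 0,"x": 0.035,"y": 0,"z": 0.003,"az": 0,"hand": 0.045}]'

```text
time_s: 3.1
tool_pos: [450.3, 134.1, 3.3]
eef_rot: [[0.995, -0.102, 0.001], [-0.102, -0.995, -0.0], [0.001, 0.0, -1.0]]
contact_force: [-1.9, 0.8, -0.1]
opening: 0.524
```

```bash
python3 - <<'E'
from h import *
inc([*m2w(-14,-14),3],down(-5.8))
E
```

```text
t 3.1 pos [450.3 134.1   3.3] q [  9.7   4.5 106.4  -0.   69.1 105.5] F [-1.9  0.8 -0.1] open 0.524
inc xyz [ 0.0458 -0.0005  0.0003] rot [ 0.     -0.0006 -0.0005]
```

Request:
move_arm --increments '[{"ax": 0,"ay": 0,"x": 0.008,"y": 0,"z": 0,"az": 0,"hand": 0.045},{"ax": 0,"ay": 0,"x": 0.016,"y": 0,"z": 0,"az": 0,"hand": 0.045},{"ax": 0,"ay": 0,"x": 0.024,"y": 0,"z": 0,"az": 0,"hand": 0.045},{"ax": 0,"ay": 0,"x": 0.032,"y": 0,"z": 0,"az": 0,"hand": 0.045},{"ax": 0,"ay": 0,"x": 0.032,"y": 0,"z": 0,"az": 0,"hand": 0.045}]'

```text
time_s: 3.6
tool_pos: [482.1, 130.9, 3.4]
eef_rot: [[0.995, -0.101, 0.001], [-0.101, -0.995, -0.0], [0.001, -0.0, -1.0]]
contact_force: [0.1, 0.4, 0.6]
opening: 0.529
```

```bash
python3 - <<'E'
from h import *
t=grab("top");s=grab("side")
inc([*m2w(-14,-14),3],down(-5.8))
crop(t,205,170,335,280,6,"c1t");crop(s,200,150,320,280,4,"c1s")
E
```

```text
t 3.7 pos [480.8 131.    3.1] q [  8.7   8.  102.5  -0.   69.5 104.5] F [ 0.3 -0.1  0.3] open 0.526
inc xyz [ 0.0152 -0.0004  0.0001] rot [ 0.     -0.     -0.0001]
```

View pics/c1t.png

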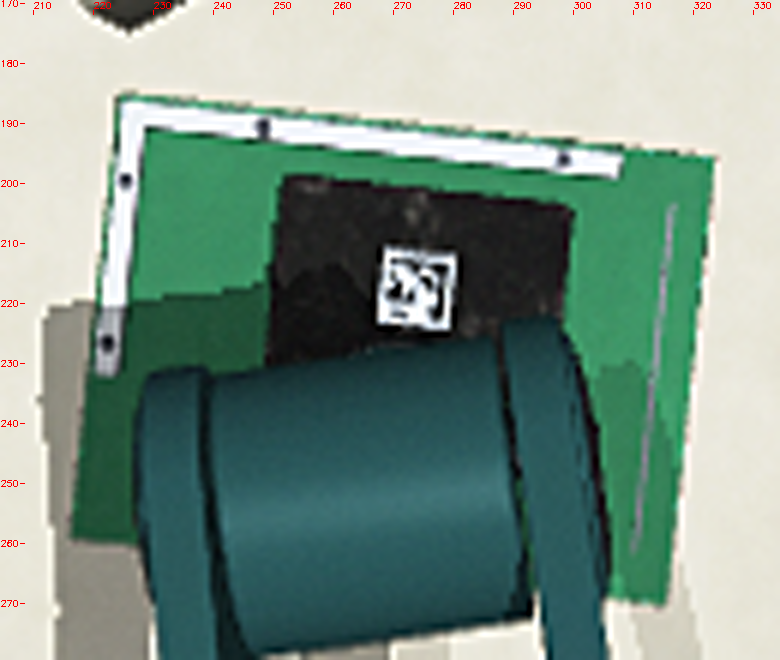

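View pics/c1s.png

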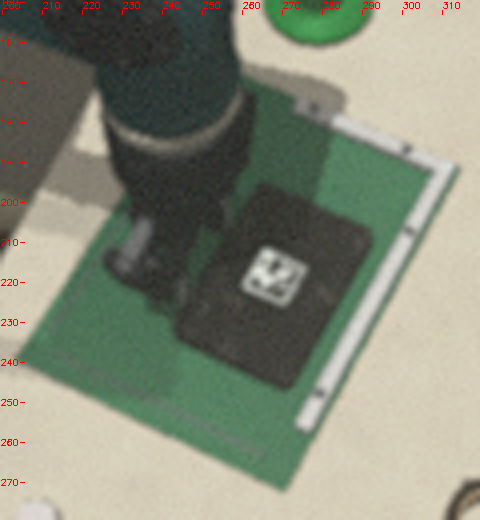

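Request:
move_arm --increments '[{"ax": 0,"ay": 0,"x": 0.006,"y": 0,"z": 0,"az": 0,"hand": 0.045},{"ax": 0,"ay": 0,"x": 0.01,"y": 0,"z": 0,"az": 0,"hand": 0.045},{"ax": 0,"ay": 0,"x": 0.012,"y": 0,"z": 0,"az": 0,"hand": 0.045},{"ax": 0,"ay": 0,"x": 0.014,"y": 0,"z": 0,"az": 0,"hand": 0.045},{"ax": 0,"ay": 0,"x": 0.014,"y": 0,"z": 0,"az": 0,"hand": 0.045}]'

```text
time_s: 4.2
tool_pos: [494.8, 129.6, 3.1]
eef_rot: [[0.995, -0.101, 0.0], [-0.101, -0.995, -0.0], [0.0, 0.0, -1.0]]
contact_force: [0.3, -0.8, -0.7]
opening: 0.526
```

Request:
move_arm --increments '[{"ax": 0,"ay": 0,"x": 0.001,"y": 0,"z": 0,"az": 0,"hand": 0.045},{"ax": 0,"ay": 0,"x": 0.002,"y": 0,"z": 0,"az": 0,"hand": 0.045},{"ax": 0,"ay": 0,"x": 0.002,"y": 0,"z": 0,"az": 0,"hand": 0.045}]'

```text
time_s: 4.5
tool_pos: [495.0, 129.6, 3.0]
eef_rot: [[0.995, -0.101, -0.004], [-0.101, -0.995, 0.0], [-0.004, 0.0, -1.0]]
contact_force: [-5.5, -0.3, 4.1]
opening: 0.529
```

Request:
move_arm --increments '[{"ax": 0,"ay": 0,"x": 0.001,"y": 0,"z": 0,"az": 0,"hand": 0.045},{"ax": 0,"ay": 0,"x": 0.001,"y": 0,"z": 0,"az": 0,"hand": 0.045}]'

```text
time_s: 4.7
tool_pos: [495.0, 129.6, 2.9]
eef_rot: [[0.995, -0.101, -0.006], [-0.101, -0.995, 0.0], [-0.006, 0.0, -1.0]]
contact_force: [-8.2, 0.5, 6.0]
opening: 0.524
```

```bash
python3 - <<'E'
from h import *
t=grab("top");s=grab("side")
crop(t,205,170,335,280,6,"d1t");crop(s,200,150,320,280,4,"d1s")
inc([*m2w(-14,-14),3],down(-5.8))
E
```

```text
t 4.8 pos [495.  129.6   2.9] q [8.300e+00 9.800e+00 1.005e+02 1.000e-01 7.010e+01 1.041e+02] F [-7.6  1.5  6.4] open 0.525
inc xyz [ 0.0009 -0.0004 -0.0001] rot [0.0005 0.0058 0.0001]
```

View pics/d1t.png

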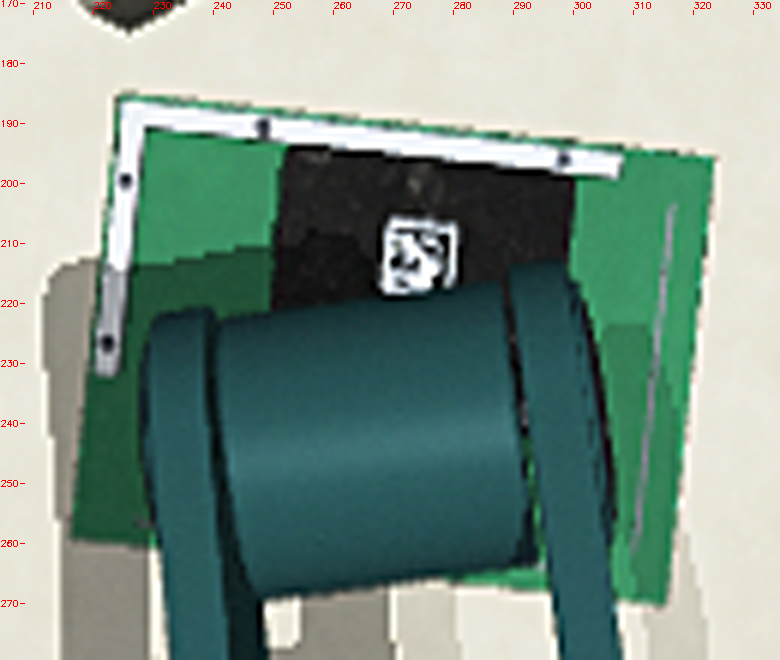

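Request:
move_arm --increments '[{"ax": 0,"ay": 0,"x": -0.02,"y": 0,"z": 0,"az": 0,"hand": 0.045},{"ax": 0,"ay": 0,"x": -0.025,"y": 0,"z": -0.03,"az": 0,"hand": 0.0},{"ax": 0,"ay": 0,"x": -0.025,"y": 0.03,"z": -0.07,"az": 0,"hand": 0.0},{"ax": 0,"ay": 0,"x": 0.0,"y": 0.07,"z": -0.07,"az": 0,"hand": 0.0},{"ax": 0,"ay": 0,"x": 0.02,"y": 0.09,"z": -0.07,"az": 0,"hand": 0.0}]'

```text
time_s: 5.3
tool_pos: [510.6, 35.5, 75.8]
eef_rot: [[0.995, -0.102, 0.007], [-0.102, -0.995, -0.002], [0.007, 0.001, -1.0]]
contact_force: [0.4, 0.1, 0.2]
opening: -0.002
```

```bash
python3 - <<'E'
from h import *
t=grab("top");s=grab("side")
crop(t,205,170,335,280,6,"e1t");crop(s,200,150,320,280,4,"e1s")
inc([*m2w(40,-110),50],down(-5.8))
E
```

```text
t 5.4 pos [510.9  34.8  74.2] q [-2.4  5.  96.8 -0.1 77.9 93.7] F [-1.1  0.4 -0.5] open 0.003
inc xyz [0.0294 0.0028 0.0243] rot [ 0.0012 -0.0044 -0.0039]
```

View pics/e1t.png

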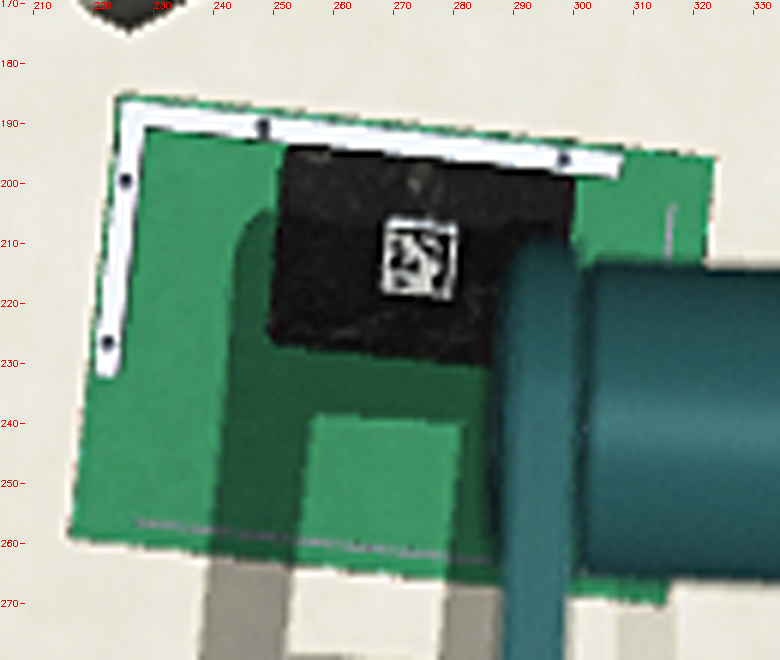

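View pics/e1s.png

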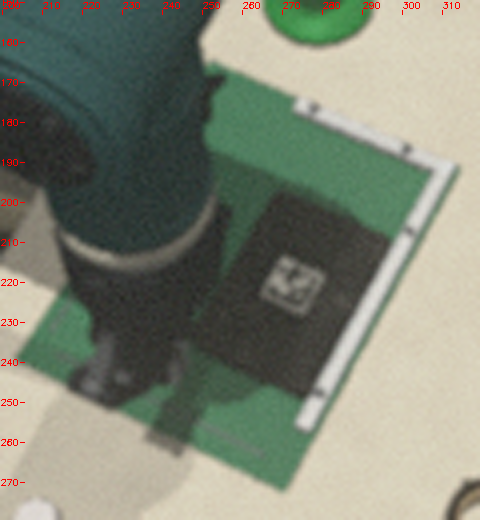

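Request:
move_arm --increments '[{"ax": 0,"ay": 0,"x": 0.027,"y": 0.003,"z": 0.0,"az": 0,"hand": 0.0},{"ax": 0,"ay": 0,"x": 0.027,"y": 0.003,"z": 0.04,"az": 0,"hand": 0.0},{"ax": 0,"ay": 0,"x": 0.027,"y": 0.003,"z": 0.055,"az": 0,"hand": 0.0},{"ax": 0,"ay": 0,"x": 0.027,"y": 0.003,"z": 0.055,"az": 0,"hand": 0.0}]'

```text
time_s: 5.8
tool_pos: [532.0, 32.7, 14.6]
eef_rot: [[0.995, -0.101, -0.007], [-0.101, -0.995, 0.0], [-0.007, 0.0, -1.0]]
contact_force: [0.0, -0.1, -0.0]
opening: 0.0
```

```bash
python3 - <<'E'
from h import *
inc([*m2w(40,-110),7],down(-5.8)); t=load("top")
print(w2m(atz(t,274.3,212.5,16.5)),w2m(atz(t,573/6+204.5,190/6+169.5,16)))
E
```

```text
t 5.8 pos [532.   32.7  14.6] q [-2.6 11.5 96.8  0.  72.  93.2] F [ 0.  -0.1 -0. ] open 0.0
inc xyz [0.0084 0.0029 0.0075] rot [0.0003 0.0074 0.0004]
[37.15547123 -7.88860981] [ 70.17731861 -65.27062884]
```

Request:
move_arm --increments '[{"ax": 0,"ay": 0.007,"x": 0.007,"y": 0,"z": 0.008,"az": 0,"hand": 0.0},{"ax": 0,"ay": 0.007,"x": 0.007,"y": 0,"z": 0.008,"az": 0,"hand": 0.0},{"ax": 0,"ay": 0.007,"x": 0.007,"y": -0.01,"z": 0.008,"az": 0,"hand": 0.0},{"ax": 0,"ay": 0.007,"x": 0.007,"y": -0.018,"z": 0.008,"az": 0,"hand": 0.0},{"ax": 0,"ay": 0.007,"x": 0.007,"y": -0.026,"z": 0.008,"az": 0,"hand": 0.0}]'

```text
time_s: 6.3
tool_pos: [545.0, 58.2, 11.0]
eef_rot: [[0.995, -0.101, 0.008], [-0.101, -0.995, -0.001], [0.008, -0.0, -1.0]]
contact_force: [-0.4, 0.0, -0.7]
opening: -0.003
```

```bash
python3 - <<'E'
from h import *
inc([*m2w(40,-23),7],down(-5.8))
E
```

```text
t 6.3 pos [545.   58.2  11. ] q [ 0.2 13.  95.6 -0.  71.  96. ] F [-0.4  0.  -0.7] open -0.003
inc xyz [-0.0021 -0.0574  0.004 ] rot [-0.0003 -0.0085  0.0004]
```

Request:
move_arm --increments '[{"ax": 0,"ay": -0.006,"x": -0.002,"y": -0.008,"z": 0.004,"az": 0,"hand": 0.0},{"ax": 0,"ay": -0.006,"x": -0.002,"y": -0.016,"z": 0.004,"az": 0,"hand": 0.0},{"ax": 0,"ay": -0.006,"x": -0.002,"y": -0.024,"z": 0.004,"az": 0,"hand": 0.0},{"ax": 0,"ay": -0.006,"x": -0.002,"y": -0.032,"z": 0.004,"az": 0,"hand": 0.0},{"ax": 0,"ay": -0.006,"x": -0.002,"y": -0.04,"z": 0.004,"az": 0,"hand": 0.0}]'

```text
time_s: 6.8
tool_pos: [548.7, 95.7, 9.3]
eef_rot: [[0.995, -0.101, 0.006], [-0.101, -0.995, -0.005], [0.006, 0.004, -1.0]]
contact_force: [-1.8, -6.9, 10.4]
opening: -0.001
```

```bash
python3 - <<'E'
from h import *
inc([*m2w(40,-23),7],down(-5.8))
t=grab("top");s=grab("side")
crop(t,205,170,335,280,6,"f1t");crop(s,200,150,320,280,4,"f1s")
E
```

```text
t 6.8 pos [548.7  95.7   9.3] q [  4.2  14.2  94.2  -0.3  71.2 100.1] F [-1.8 -6.9 10.4] open -0.001
inc xyz [-0.0019 -0.0197  0.0022] rot [ 0.0041 -0.0063  0.0004]
```

View pics/f1t.png

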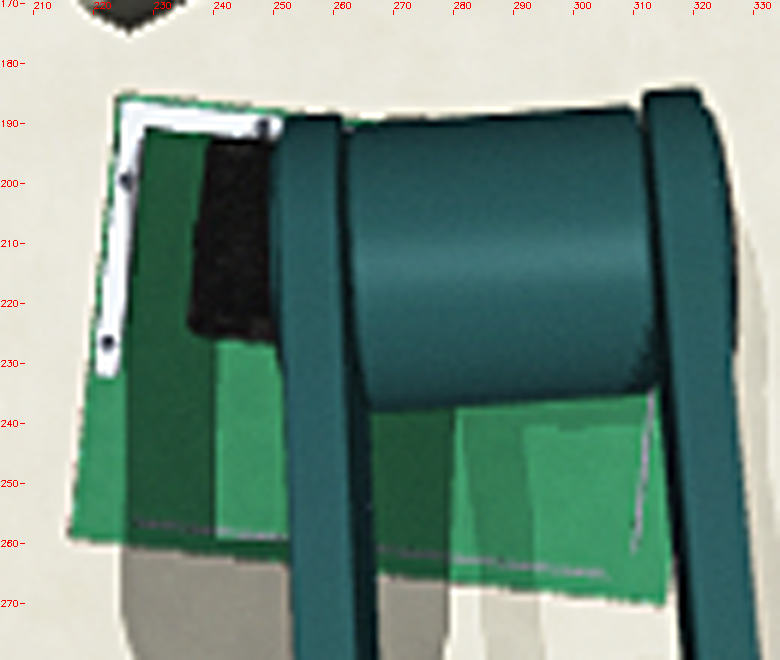

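View pics/f1s.png

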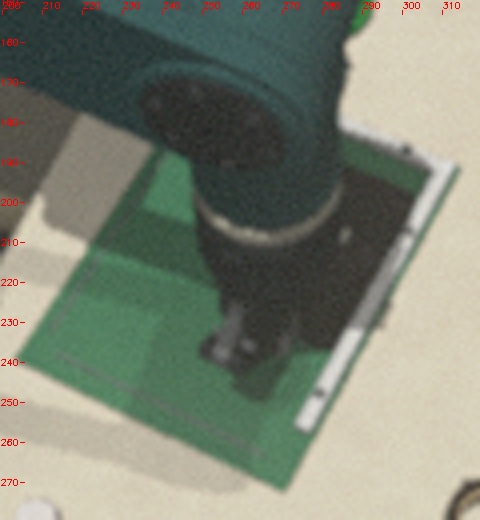

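Request:
move_arm --increments '[{"ax": 0,"ay": 0,"x": 0,"y": 0,"z": 0,"az": 0,"hand": 0.0},{"ax": 0,"ay": 0,"x": 0,"y": 0,"z": 0,"az": 0,"hand": 0.0}]'

```text
time_s: 7.1
tool_pos: [548.8, 97.0, 9.3]
eef_rot: [[0.995, -0.101, 0.006], [-0.101, -0.995, -0.002], [0.007, 0.001, -1.0]]
contact_force: [-0.4, -3.0, 9.3]
opening: 0.001
```

```bash
python3 - <<'E'
from h import *
inc([*m2w(40,-23),7],down(-5.8));print(robot.sense()["torque"])
s=load("side");crop(s,235,210,285,260,12,"g")
E
```

```text
t 7.1 pos [548.8  97.    9.3] q [ 4.300e+00  1.420e+01  9.420e+01 -1.000e-01  7.120e+01  1.001e+02] F [-0.4 -3.   9.3] open 0.001
inc xyz [-0.0019 -0.0184  0.0022] rot [ 0.0011 -0.0066  0.0005]
[-0.40596359  0.15756319  0.03517302]
```

View pics/g.png

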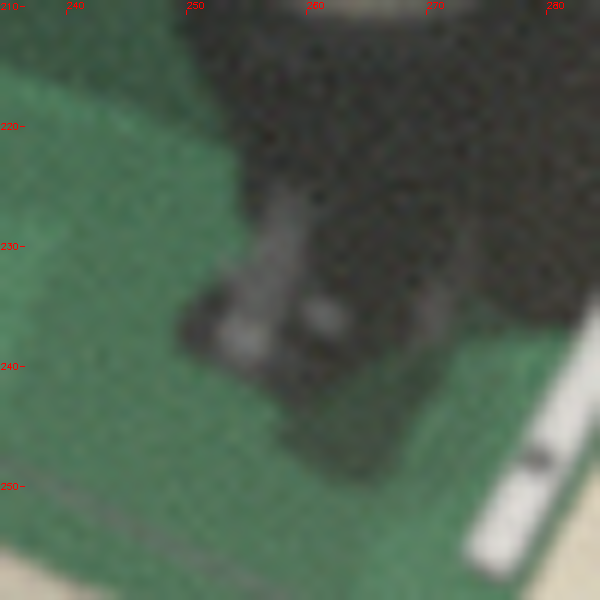

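Request:
move_arm --increments '[{"ax": 0,"ay": -0.006,"x": 0,"y": 0.002,"z": -0.002,"az": 0,"hand": 0.0},{"ax": 0,"ay": -0.006,"x": 0,"y": 0.002,"z": -0.002,"az": 0,"hand": 0.0},{"ax": 0,"ay": -0.006,"x": 0,"y": 0.002,"z": -0.002,"az": 0,"hand": 0.0}]'

```text
time_s: 7.4
tool_pos: [546.3, 95.3, 8.0]
eef_rot: [[0.995, -0.101, -0.005], [-0.101, -0.995, -0.0], [-0.005, 0.001, -1.0]]
contact_force: [0.5, -1.3, 1.5]
opening: -0.001
```

```bash
python3 - <<'E'
from h import *
t=load("top");inc([*m2w(40,-23),9],down(-5.8))
for p in [(207,140),(190,325)]: print(w2m(atz(t,p[0]/6+204.5,p[1]/6+169.5,16)))
E
```

```text
t 7.4 pos [546.3  95.3   8. ] q [ 4.  14.4 94.2  0.  71.7 99.8] F [ 0.5 -1.3  1.5] open -0.001
inc xyz [ 0.0004 -0.0204 -0.001 ] rot [0.0005 0.005  0.0003]
[74.48596033 80.26091969]
[ 1.26310829 79.00634545]
```

Request:
move_arm --increments '[{"ax": 0,"ay": 0.003,"x": 0,"y": -0.006,"z": 0,"az": 0,"hand": 0.0},{"ax": 0,"ay": 0.003,"x": 0,"y": -0.012,"z": 0,"az": 0,"hand": 0.0},{"ax": 0,"ay": 0.003,"x": 0,"y": -0.018,"z": 0,"az": 0,"hand": 0.0},{"ax": 0,"ay": 0.003,"x": 0,"y": -0.023,"z": 0,"az": 0,"hand": 0.0},{"ax": 0,"ay": 0.003,"x": 0,"y": -0.023,"z": 0,"az": 0,"hand": 0.0}]'

```text
time_s: 7.9
tool_pos: [548.4, 118.7, 7.9]
eef_rot: [[0.995, -0.1, -0.003], [-0.1, -0.995, -0.0], [-0.003, 0.0, -1.0]]
contact_force: [-2.0, -1.6, 1.2]
opening: 0.005
```

Request:
move_arm --increments '[{"ax": 0,"ay": 0,"x": 0,"y": -0.002,"z": 0,"az": 0,"hand": 0.0},{"ax": 0,"ay": 0,"x": 0,"y": -0.004,"z": 0,"az": 0,"hand": 0.0},{"ax": 0,"ay": 0,"x": 0,"y": -0.004,"z": 0,"az": 0,"hand": 0.0}]'

```text
time_s: 8.2
tool_pos: [548.4, 119.2, 8.0]
eef_rot: [[0.995, -0.101, -0.004], [-0.101, -0.995, -0.006], [-0.004, 0.006, -1.0]]
contact_force: [-2.7, -9.4, 3.5]
opening: 0.002
```

Request:
move_arm --increments '[{"ax": 0,"ay": 0,"x": 0,"y": 0.02,"z": 0,"az": 0,"hand": 0.0},{"ax": 0,"ay": 0,"x": -0.01,"y": 0.03,"z": -0.03,"az": 0,"hand": 0.0},{"ax": 0,"ay": 0,"x": -0.05,"y": 0.04,"z": -0.06,"az": 0,"hand": 0.045},{"ax": 0,"ay": 0,"x": -0.09,"y": 0.04,"z": -0.06,"az": 0,"hand": 0.045},{"ax": 0,"ay": 0,"x": -0.12,"y": 0.03,"z": -0.06,"az": 0,"hand": 0.045}]'

```text
time_s: 8.7
tool_pos: [425.4, 104.4, 69.0]
eef_rot: [[0.995, -0.103, -0.001], [-0.103, -0.995, 0.002], [-0.001, -0.002, -1.0]]
contact_force: [-0.1, -0.3, 0.4]
opening: 0.508
```

```bash
python3 - <<'E'
from h import *
t=grab("top");s=grab("side")
crop(t,205,170,335,280,6,"i1t");crop(s,220,150,330,270,5,"i1s")
inc([*m2w(-50,49),50],down(-5.8))
E
```

```text
t 8.8 pos [423.1 105.7  67.6] q [ 6.500e+00 -4.000e+00  1.067e+02  1.000e-01  7.760e+01  1.021e+02] F [-0.1 -1.1 -1.3] open 0.523
inc xyz [ 0.0342 -0.0944  0.0176] rot [-0.0015  0.0049  0.0014]
```

View pics/i1t.png

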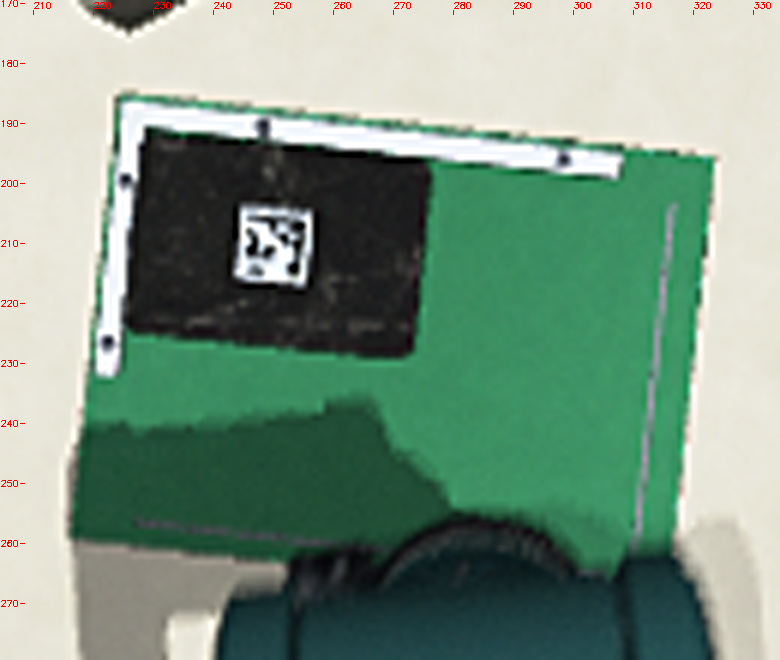

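View pics/i1s.png

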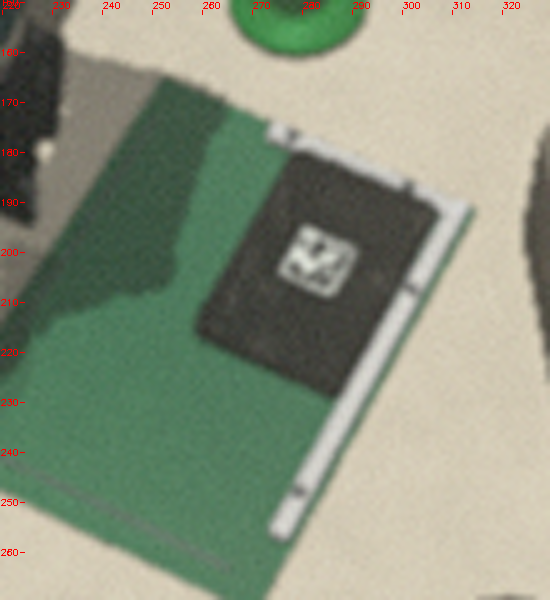

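```bash
python3 - <<'E'
from h import *
t=load("top");s=load("side")
r,bw=drive_rect(t,(225,188,282,234));print(r,w2m(r[0]))
r,bw=drive_rect(s,(255,175,312,234));print(r,w2m(r[0]))
P,e=tri(t,(272.5/6+204.5,245/6+169.5),s,(317/5+219.5,261/5+149.5));print("tag",P,e,w2m(P))
E
```

```text
((552.2093505859375, 186.61663818359375), (117.24055480957031, 81.89227294921875), 84.7191390991211) [36.23155398 48.12442783]
((552.0640869140625, 185.74464416503906), (120.55209350585938, 81.48294830322266), 84.57713317871094) [36.17515444 47.24221799]
tag [552.0464854  187.96728099  20.75149633] 0.39103128094573286 [35.93303159 49.45169775]
```

Request:
move_arm --increments '[{"ax": 0,"ay": 0.004,"x": 0.024,"y": -0.045,"z": 0.0,"az": 0,"hand": 0.045},{"ax": 0,"ay": 0.004,"x": 0.024,"y": -0.092,"z": 0.02,"az": 0,"hand": 0.045},{"ax": 0,"ay": 0.004,"x": 0.024,"y": -0.092,"z": 0.05,"az": 0,"hand": 0.045},{"ax": 0,"ay": 0.004,"x": 0.024,"y": -0.092,"z": 0.06,"az": 0,"hand": 0.045},{"ax": 0,"ay": 0.004,"x": 0.024,"y": -0.092,"z": 0.06,"az": 0,"hand": 0.045}]'

```text
time_s: 9.3
tool_pos: [458.2, 192.8, 5.8]
eef_rot: [[0.995, -0.101, -0.003], [-0.101, -0.995, -0.002], [-0.003, 0.002, -1.0]]
contact_force: [-0.2, 0.3, -0.6]
opening: 0.526
```

```bash
python3 - <<'E'
from h import *
inc([*m2w(-15,49),4],down(-5.8))
E
```

```text
t 9.3 pos [458.2 192.8   5.8] q [ 16.3   7.8 102.4  -0.   70.  112.1] F [-0.2  0.3 -0.6] open 0.526
inc xyz [ 0.043  -0.0042  0.0017] rot [ 0.0022  0.0033 -0.0001]
```

Request:
move_arm --increments '[{"ax": 0,"ay": 0,"x": 0.012,"y": -0.003,"z": 0.001,"az": 0,"hand": 0.045},{"ax": 0,"ay": 0,"x": 0.024,"y": -0.003,"z": 0.001,"az": 0,"hand": 0.045},{"ax": 0,"ay": 0,"x": 0.034,"y": -0.003,"z": 0.001,"az": 0,"hand": 0.045},{"ax": 0,"ay": 0,"x": 0.039,"y": -0.003,"z": 0.001,"az": 0,"hand": 0.045},{"ax": 0,"ay": 0,"x": 0.041,"y": -0.003,"z": 0.001,"az": 0,"hand": 0.045}]'

```text
time_s: 9.8
tool_pos: [501.5, 192.0, 7.9]
eef_rot: [[0.995, -0.102, 0.001], [-0.102, -0.995, 0.0], [0.001, -0.0, -1.0]]
contact_force: [-3.4, -0.5, 2.4]
opening: 0.528
```

```bash
python3 - <<'E'
from h import *
inc([*m2w(-15,49),4],down(-5.8))
E
```

```text
t 9.8 pos [501.5 192.    7.9] q [ 14.9  12.1  97.   -0.   70.8 110.8] F [-3.4 -0.5  2.4] open 0.528
inc xyz [-0.0003 -0.0006  0.0039] rot [-0.0003 -0.0014 -0.0011]
```

Request:
move_arm --increments '[{"ax": 0,"ay": 0,"x": 0.002,"y": 0,"z": 0.001,"az": 0,"hand": 0.045},{"ax": 0,"ay": 0,"x": 0.003,"y": 0,"z": 0.001,"az": 0,"hand": 0.045},{"ax": 0,"ay": 0,"x": 0.003,"y": 0,"z": 0.001,"az": 0,"hand": 0.045}]'

```text
time_s: 10.1
tool_pos: [501.5, 192.0, 6.1]
eef_rot: [[0.995, -0.101, -0.003], [-0.101, -0.995, -0.001], [-0.003, 0.001, -1.0]]
contact_force: [-5.8, 0.3, 3.5]
opening: 0.526
```

```bash
python3 - <<'E'
from h import *
s=grab("side");crop(s,220,150,330,270,5,"j1s")
inc([*m2w(-15,49),4],down(-5.8))
E
```

```text
t 10.15 pos [501.5 192.    6. ] q [ 14.9  12.4  96.9   0.   70.9 110.7] F [-6.4  0.1  5. ] open 0.528
inc xyz [-0.0002 -0.0007  0.002 ] rot [0.001  0.0032 0.0001]
```

View pics/j1s.png

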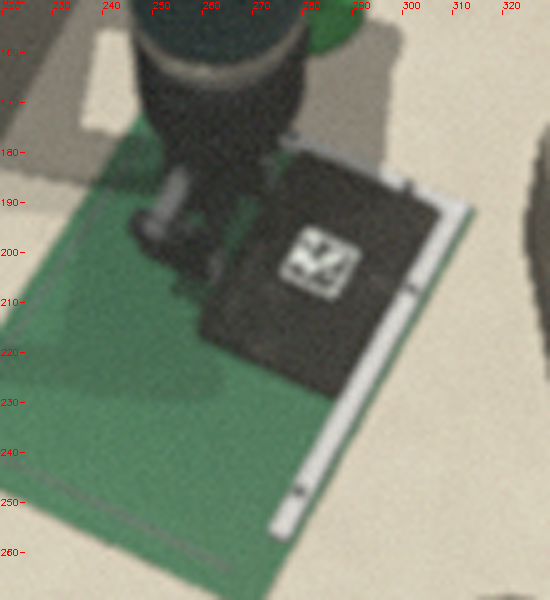

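Request:
move_arm --increments '[{"ax": 0,"ay": 0,"x": -0.025,"y": 0,"z": 0,"az": 0,"hand": 0.045},{"ax": 0,"ay": 0,"x": -0.04,"y": 0,"z": -0.04,"az": 0,"hand": 0.045},{"ax": 0,"ay": 0,"x": -0.04,"y": 0,"z": -0.09,"az": 0,"hand": 0.085},{"ax": 0,"ay": 0,"x": -0.04,"y": 0,"z": -0.14,"az": 0.15,"hand": 0.085},{"ax": 0,"ay": 0,"x": -0.04,"y": 0,"z": -0.19,"az": 0.3,"hand": 0.085}]'

```text
time_s: 10.65
tool_pos: [463.3, 196.0, 198.2]
eef_rot: [[0.918, -0.396, 0.003], [-0.396, -0.918, -0.0], [0.003, -0.001, -1.0]]
contact_force: [0.9, -0.5, 0.5]
opening: 0.986
```

```bash
python3 - <<'E'
from h import *
t=grab("top");s=grab("side")
crop(t,205,170,335,280,6,"k1t");crop(s,220,150,330,270,5,"k1s")
inc([510.9,-91.3,230],down(-90))
E
```

```text
t 10.75 pos [468.  197.3 205.9] q [ 1.650e+01 -9.000e-01  8.750e+01 -1.000e-01  9.220e+01  1.296e+02] F [0.3 0.  0.7] open 0.993
inc xyz [ 0.153   0.2484 -0.0246] rot [-0.0203 -0.0074  1.168 ]
```

View pics/k1t.png

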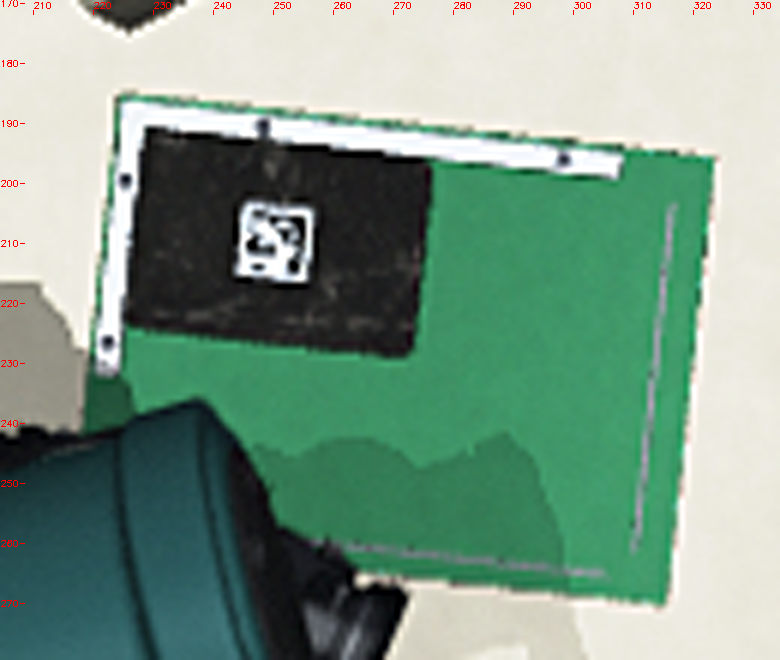

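View pics/k1s.png

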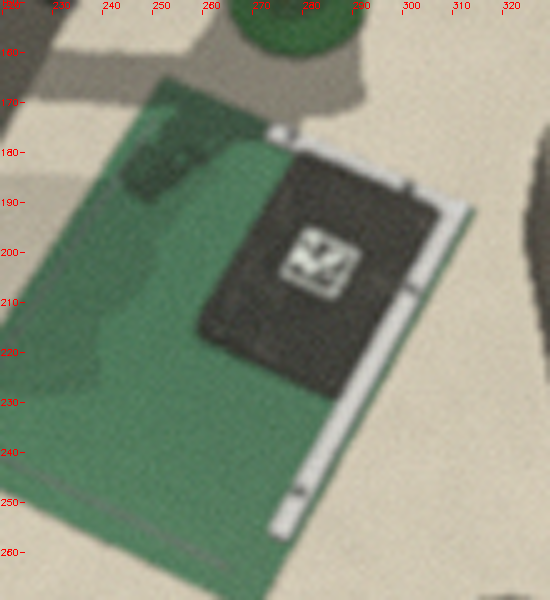

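```bash
python3 - <<'E'
from h import *
inc([505,-30,230],down(60))
E
```

```text
t 10.75 pos [468.  197.3 205.9] q [ 1.650e+01 -9.000e-01  8.750e+01 -1.000e-01  9.220e+01  1.296e+02] F [0.3 0.  0.7] open 0.993
inc xyz [ 0.1236  0.1943 -0.0244] rot [ 0.002  -0.0222 -1.4499]
```

Request:
move_arm --increments '[{"ax": 0,"ay": -0.005,"x": 0.01,"y": 0.016,"z": -0.024,"az": -0.14,"hand": 0.085},{"ax": 0,"ay": -0.005,"x": 0.03,"y": 0.05,"z": -0.024,"az": -0.28,"hand": 0.085},{"ax": 0,"ay": -0.005,"x": 0.055,"y": 0.09,"z": -0.024,"az": -0.42,"hand": 0.085},{"ax": 0,"ay": -0.005,"x": 0.08,"y": 0.13,"z": -0.024,"az": -0.56,"hand": 0.085},{"ax": 0,"ay": -0.005,"x": 0.105,"y": 0.165,"z": -0.024,"az": -0.7,"hand": 0.085}]'

```text
time_s: 11.25
tool_pos: [494.9, 7.2, 220.0]
eef_rot: [[0.961, 0.276, -0.002], [0.276, -0.961, -0.0], [-0.002, -0.0, -1.0]]
contact_force: [0.7, 0.7, 0.5]
opening: 0.998
```

```bash
python3 - <<'E'
from h import *
inc([509,-80,230],down(60))
E
```

```text
t 11.25 pos [494.9   7.2 220. ] q [-5.7 -1.8 86.8 -0.  95.2 68.3] F [0.7 0.7 0.5] open 0.998
inc xyz [-0.0106  0.0877 -0.01  ] rot [-0.0012  0.002  -0.7675]
```

Request:
move_arm --increments '[{"ax": 0,"ay": 0,"x": 0.0,"y": 0.03,"z": -0.01,"az": -0.14,"hand": 0.085},{"ax": 0,"ay": 0,"x": -0.005,"y": 0.06,"z": -0.01,"az": -0.28,"hand": 0.085},{"ax": 0,"ay": 0,"x": -0.01,"y": 0.086,"z": -0.01,"az": -0.42,"hand": 0.085},{"ax": 0,"ay": 0,"x": -0.01,"y": 0.09,"z": -0.01,"az": -0.56,"hand": 0.085},{"ax": 0,"ay": 0,"x": -0.01,"y": 0.09,"z": -0.01,"az": -0.7,"hand": 0.085}]'

```text
time_s: 11.75
tool_pos: [509.6, -82.1, 229.5]
eef_rot: [[0.559, 0.829, -0.003], [0.829, -0.559, -0.0], [-0.002, -0.003, -1.0]]
contact_force: [-0.4, -0.0, 0.3]
opening: 0.995
```

```bash
python3 - <<'E'
from h import *
inc([510.9,-91.3,215],down(60))
t=grab("top");s=grab("side")
crop(t,320,150,460,290,4,"l1t");crop(s,150,200,290,330,5,"l1s")
E
```

```text
t 11.75 pos [509.6 -82.1 229.5] q [-15.4   0.8  83.1  -0.1  96.3  18.6] F [-0.4 -0.   0.3] open 0.995
inc xyz [-0.0069  0.0063  0.0145] rot [-0.0027  0.0021 -0.0702]
```

View pics/l1s.png

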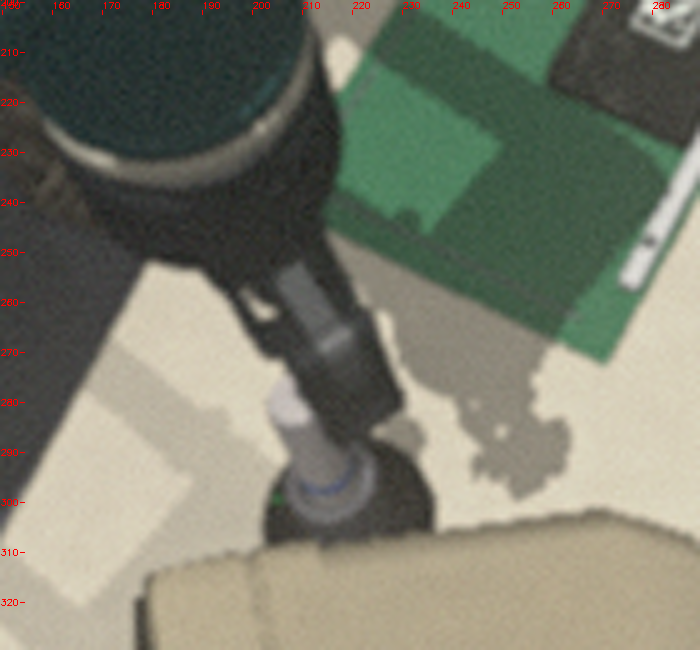

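View pics/l1t.png

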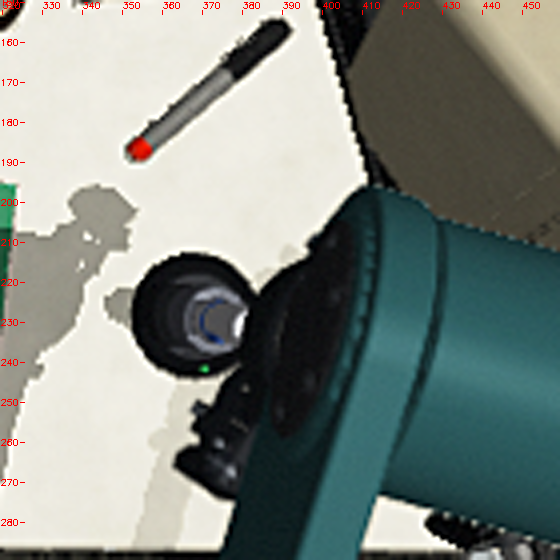

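Request:
move_arm --increments '[{"ax": 0,"ay": 0.002,"x": -0.007,"y": 0.006,"z": 0.01,"az": -0.06,"hand": 0.085},{"ax": 0,"ay": 0.002,"x": -0.007,"y": 0.006,"z": 0.012,"az": -0.06,"hand": 0.085},{"ax": 0,"ay": 0.002,"x": -0.007,"y": 0.006,"z": 0.012,"az": -0.06,"hand": 0.085}]'

```text
time_s: 12.15
tool_pos: [510.2, -89.4, 217.6]
eef_rot: [[0.515, 0.857, -0.003], [0.857, -0.515, 0.002], [0.0, -0.004, -1.0]]
contact_force: [0.6, -0.6, -0.1]
opening: 0.993
```

```bash
python3 - <<'E'
from h import *
inc([510.9,-91.3,112],down(60))
s=grab("side")
crop(s,150,200,290,330,5,"m1s")
E
```

```text
t 12.15 pos [510.2 -89.4 217.6] q [-16.3   1.2  84.    0.1  95.   14.7] F [ 0.6 -0.6 -0.1] open 0.993
inc xyz [-0.0013  0.002   0.1055] rot [-0.0041 -0.0003 -0.0169]
```

View pics/m1s.png

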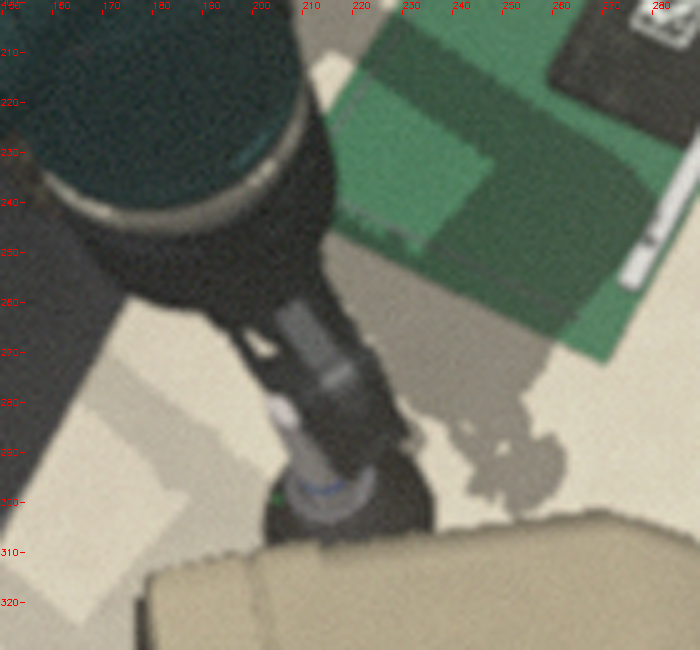

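Request:
move_arm --increments '[{"ax": -0.003,"ay": 0,"x": -0.001,"y": 0.002,"z": 0.02,"az": 0,"hand": 0.085},{"ax": -0.003,"ay": 0,"x": -0.001,"y": 0.002,"z": 0.045,"az": 0,"hand": 0.085},{"ax": -0.003,"ay": 0,"x": -0.001,"y": 0.002,"z": 0.06,"az": 0,"hand": 0.085},{"ax": -0.003,"ay": 0,"x": -0.001,"y": 0.002,"z": 0.06,"az": 0,"hand": 0.085}]'

```text
time_s: 12.6
tool_pos: [510.2, -90.8, 155.7]
eef_rot: [[0.513, 0.859, -0.004], [0.859, -0.513, 0.002], [-0.001, -0.005, -1.0]]
contact_force: [0.4, 0.1, -0.9]
opening: 0.994
```

```bash
python3 - <<'E'
from h import *
inc([510.9,-91.3,112],down(60))
s=grab("side");t=grab("top","m2t")
crop(s,150,200,290,330,5,"m2s")
E
```

```text
t 12.6 pos [510.2 -90.8 155.7] q [-16.4   2.7  89.6   0.   88.   14.5] F [ 0.4  0.1 -0.9] open 0.994
inc xyz [-0.0001  0.0011  0.0437] rot [-0.0047  0.0007 -0.0147]
```

View pics/m2s.png

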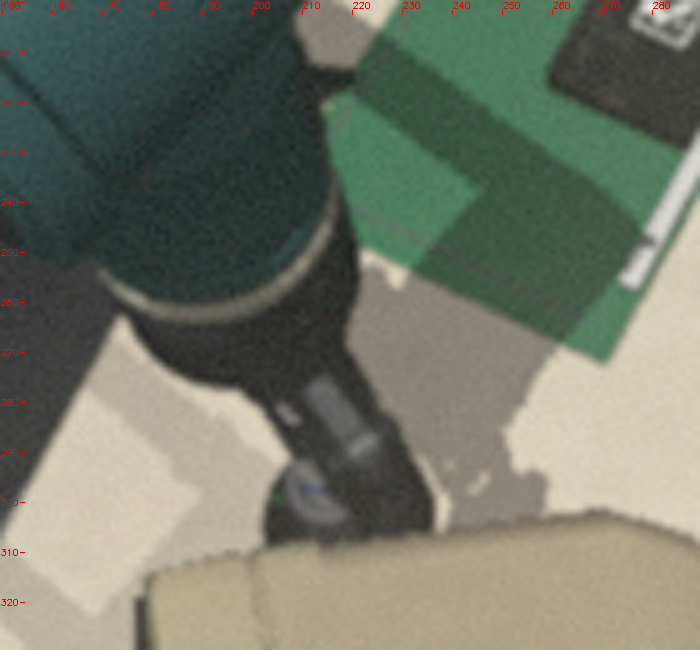

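View pics/m2t.png

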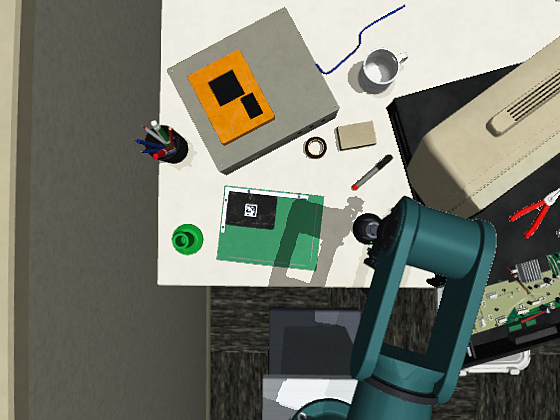

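Clear of the scope, with the reader between the open fingers. Continue down and close.

Request:
move_arm --increments '[{"ax": -0.002,"ay": 0,"x": 0,"y": 0.001,"z": 0.02,"az": 0,"hand": 0.085},{"ax": -0.002,"ay": 0,"x": 0,"y": 0.001,"z": 0.038,"az": 0,"hand": 0.085},{"ax": -0.002,"ay": 0,"x": 0,"y": 0.001,"z": 0.043,"az": 0,"hand": 0.085},{"ax": -0.002,"ay": 0,"x": 0,"y": 0.001,"z": 0.043,"az": 0,"hand": 0.085}]'

```text
time_s: 13.1
tool_pos: [512.8, -92.0, 115.8]
eef_rot: [[0.512, 0.859, 0.003], [0.859, -0.512, -0.001], [0.001, 0.003, -1.0]]
contact_force: [0.1, -0.8, 0.4]
opening: 0.995
```

```bash
python3 - <<'E'
from h import *
inc([510.9,-91.3,112],down(60))
E
```

```text
t 13.1 pos [512.8 -92.  115.8] q [-16.4   4.2  92.7  -0.   83.   14.4] F [ 0.1 -0.8  0.4] open 0.995
inc xyz [-0.0004 -0.002   0.0038] rot [ 0.0027 -0.0005 -0.0145]
```

Request:
move_arm --increments '[{"ax": 0,"ay": 0,"x": 0,"y": -0.001,"z": 0.001,"az": 0,"hand": 0.06},{"ax": 0,"ay": 0,"x": 0,"y": -0.001,"z": 0.001,"az": 0,"hand": 0.03},{"ax": 0,"ay": 0,"x": 0,"y": -0.001,"z": 0.001,"az": 0,"hand": 0.0},{"ax": 0,"ay": 0,"x": 0,"y": -0.001,"z": 0.001,"az": 0,"hand": 0.0},{"ax": 0,"ay": 0,"x": 0,"y": -0.001,"z": 0.001,"az": 0,"hand": 0.0}]'

```text
time_s: 13.6
tool_pos: [511.5, -91.2, 115.0]
eef_rot: [[0.512, 0.859, 0.002], [0.859, -0.512, -0.0], [0.001, 0.002, -1.0]]
contact_force: [-1.6, 0.2, 2.7]
opening: 0.239
```

```bash
python3 - <<'E'
from h import *
inc([510.9,-91.3,112],down(60));print(robot.sense()["torque"])
E
```

```text
t 13.6 pos [511.5 -91.2 115. ] q [-16.4   4.1  92.9   0.   82.9  14.4] F [-1.6  0.2  2.7] open 0.239
inc xyz [-0.0004 -0.0005  0.003 ] rot [ 0.0017 -0.0008 -0.0143]
[ 0.19428295  0.4192989  -0.02266002]
```

Request:
move_arm --increments '[{"ax": 0,"ay": 0,"x": 0,"y": 0,"z": -0.005,"az": 0,"hand": 0.0},{"ax": 0,"ay": 0,"x": 0,"y": 0,"z": -0.012,"az": 0,"hand": 0.0},{"ax": 0,"ay": 0,"x": 0,"y": 0,"z": -0.02,"az": 0,"hand": 0.0},{"ax": 0,"ay": 0,"x": 0,"y": 0,"z": -0.03,"az": 0,"hand": 0.0},{"ax": 0,"ay": 0,"x": 0,"y": 0,"z": -0.04,"az": 0,"hand": 0.0}]'

```text
time_s: 14.1
tool_pos: [511.6, -91.4, 155.3]
eef_rot: [[0.512, 0.859, 0.002], [0.859, -0.512, -0.001], [0.001, 0.002, -1.0]]
contact_force: [-1.0, 0.6, -1.3]
opening: 0.24
```

Request:
move_arm --increments '[{"ax": 0,"ay": 0,"x": 0,"y": 0,"z": -0.012,"az": 0,"hand": 0.0},{"ax": 0,"ay": 0,"x": 0,"y": 0,"z": -0.03,"az": 0,"hand": 0.0},{"ax": 0,"ay": 0,"x": 0,"y": 0,"z": -0.05,"az": 0,"hand": 0.0},{"ax": 0,"ay": 0,"x": 0,"y": 0,"z": -0.07,"az": 0,"hand": 0.0},{"ax": 0,"ay": 0,"x": 0,"y": 0,"z": -0.08,"az": 0,"hand": 0.0}]'

```text
time_s: 14.6
tool_pos: [512.7, -91.9, 237.8]
eef_rot: [[0.512, 0.859, 0.008], [0.859, -0.512, -0.003], [0.002, 0.008, -1.0]]
contact_force: [0.6, 0.3, -0.2]
opening: 0.241
```

```bash
python3 - <<'E'
from h import *
inc([510.9,-91.3,112],down(60));print(robot.sense()["torque"])
s=grab("side","n1sf");t=grab("top","n1t")
crop(s,150,150,290,320,4,"n1s")
E
```

```text
t 14.6 pos [512.7 -91.9 237.8] q [-16.4   0.9  82.1  -0.   96.5  14.4] F [ 0.6  0.3 -0.2] open 0.241
inc xyz [-0.0006 -0.0028  0.1258] rot [ 0.008  -0.0017 -0.0145]
[ 0.02806701  0.04094363 -0.03787043]
```

View pics/n1s.png

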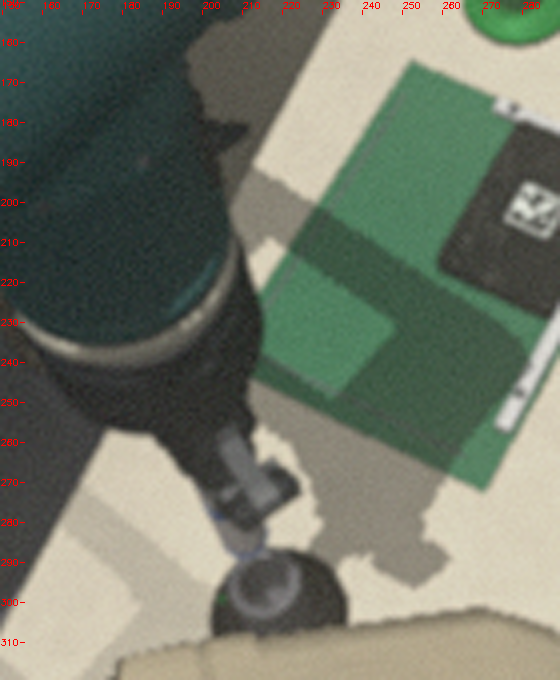

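View pics/n1t.png

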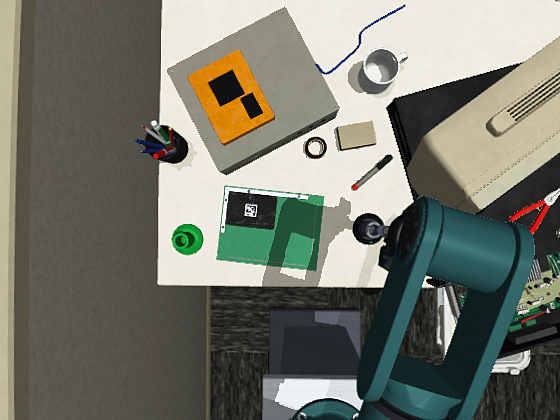

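```bash
cat >> h.py <<'E'
T=np.array([552.6,187.5,16.5]); az=np.radians(12);tl=np.radians(40)
U=np.array([-np.sin(tl)*np.cos(az),-np.sin(tl)*np.sin(az),np.cos(tl)])
ax=np.cross([0,0,-1.],-U);ax/=np.linalg.norm(ax)
RF=Ro.from_rotvec(ax*tl).as_matrix()@down(59.2)
E
python3 - <<'E'
from h import *
print(RF)
inc([470,140,260],down(59.2))
E
```

```text
[[ 0.35655743  0.6910509   0.62874116]
 [ 0.82591045 -0.54773302  0.13364306]
 [ 0.43673645  0.47163247 -0.76604444]]
t 14.7 pos [512.6 -91.8 237.1] q [-16.4   0.9  82.2  -0.   96.5  14.4] F [0.3 0.6 0.4] open 0.239
inc xyz [ 0.1773 -0.1552 -0.0238] rot [ 0.0077 -0.0017 -0.0005]
```

Request:
move_arm --increments '[{"ax": 0,"ay": 0,"x": 0.02,"y": -0.018,"z": -0.024,"az": 0,"hand": 0.0},{"ax": 0,"ay": 0,"x": 0.05,"y": -0.044,"z": -0.024,"az": 0,"hand": 0.0},{"ax": 0,"ay": 0,"x": 0.08,"y": -0.07,"z": -0.024,"az": 0,"hand": 0.0},{"ax": 0,"ay": 0,"x": 0.11,"y": -0.096,"z": -0.024,"az": 0,"hand": 0.0},{"ax": 0,"ay": 0,"x": 0.135,"y": -0.118,"z": -0.024,"az": 0,"hand": 0.0}]'

```text
time_s: 15.2
tool_pos: [478.3, 86.7, 257.0]
eef_rot: [[0.512, 0.859, 0.001], [0.859, -0.512, -0.001], [-0.0, 0.001, -1.0]]
contact_force: [0.8, 0.0, -0.3]
opening: 0.24
```

```bash
python3 - <<'E'
from h import *
inc(T+(99+65)*U+[0,0,90],RF)
E
```

```text
t 15.2 pos [478.3  86.7 257. ] q [ 3.6 -3.4 84.2 -0.  99.2 34.4] F [ 0.8  0.  -0.3] open 0.24
inc xyz [ 0.053  -0.0652  0.0248] rot [-5.113e-01  4.745e-01  4.000e-04]
```

Request:
move_arm --increments '[{"ax": -0.09,"ay": 0.083,"x": 0.012,"y": -0.014,"z": 0.0,"az": 0,"hand": 0.0},{"ax": -0.18,"ay": 0.167,"x": 0.025,"y": -0.03,"z": 0.0,"az": 0,"hand": 0.0},{"ax": -0.28,"ay": 0.26,"x": 0.038,"y": -0.045,"z": 0.0,"az": 0,"hand": 0.0},{"ax": -0.37,"ay": 0.343,"x": 0.05,"y": -0.06,"z": 0.01,"az": 0,"hand": 0.0},{"ax": -0.46,"ay": 0.427,"x": 0.053,"y": -0.064,"z": 0.02,"az": 0,"hand": 0.0}]'

```text
time_s: 15.7
tool_pos: [450.7, 164.7, 237.7]
eef_rot: [[0.381, 0.72, 0.58], [0.832, -0.54, 0.125], [0.403, 0.435, -0.805]]
contact_force: [-1.2, -0.9, -1.1]
opening: 0.24
```

```bash
python3 - <<'E'
from h import *
inc(T+(99+65)*U+[0,0,30],RF)
E
```

```text
t 15.7 pos [450.7 164.7 237.7] q [ 14.1 -29.8 113.3  -1.3  60.2  45.1] F [-1.2 -0.9 -1.1] open 0.24
inc xyz [-0.0262 -0.0299  0.0522] rot [-0.0472  0.0417  0.0014]
```

Request:
move_arm --increments '[{"ax": -0.047,"ay": 0.042,"x": -0.006,"y": -0.008,"z": 0.013,"az": 0,"hand": 0.0},{"ax": -0.047,"ay": 0.042,"x": -0.014,"y": -0.016,"z": 0.028,"az": 0,"hand": 0.0},{"ax": -0.047,"ay": 0.042,"x": -0.022,"y": -0.025,"z": 0.043,"az": 0,"hand": 0.0},{"ax": -0.047,"ay": 0.042,"x": -0.026,"y": -0.03,"z": 0.052,"az": 0,"hand": 0.0},{"ax": -0.047,"ay": 0.042,"x": -0.026,"y": -0.03,"z": 0.052,"az": 0,"hand": 0.0}]'

```text
time_s: 16.2
tool_pos: [448.3, 163.8, 169.0]
eef_rot: [[0.362, 0.695, 0.621], [0.827, -0.546, 0.13], [0.43, 0.467, -0.773]]
contact_force: [0.4, -0.7, -0.5]
opening: 0.24
```

```bash
python3 - <<'E'
from h import *
inc(T+(99+65)*U,RF)
s=grab("side","o1sf");t=grab("top","o1t")
crop(s,200,130,320,270,4,"o1s")
E
```

```text
t 16.2 pos [448.3 163.8 169. ] q [ 14.4 -30.3 122.5  -2.2  48.4  46. ] F [ 0.4 -0.7 -0.5] open 0.24
inc xyz [-0.0097 -0.0127  0.0217] rot [-0.0068  0.0089  0.0005]
```

View pics/o1s.png

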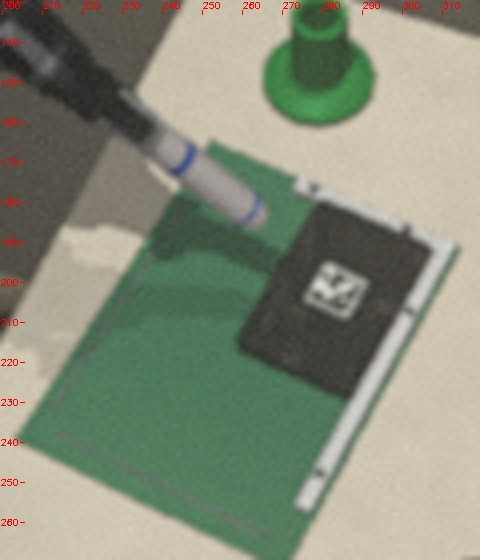

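View pics/o1t.png

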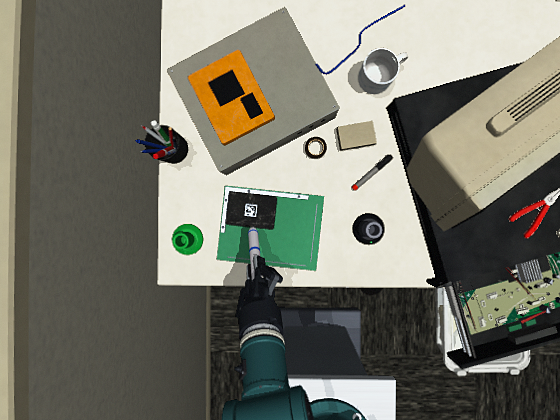

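Request:
move_arm --increments '[{"ax": -0.005,"ay": 0.007,"x": -0.004,"y": -0.005,"z": 0.01,"az": 0,"hand": 0.0},{"ax": -0.005,"ay": 0.007,"x": -0.009,"y": -0.012,"z": 0.021,"az": 0,"hand": 0.0},{"ax": -0.005,"ay": 0.007,"x": -0.009,"y": -0.012,"z": 0.021,"az": 0,"hand": 0.0},{"ax": -0.005,"ay": 0.007,"x": -0.009,"y": -0.012,"z": 0.021,"az": 0,"hand": 0.0}]'

```text
time_s: 16.7
tool_pos: [452.1, 166.2, 148.2]
eef_rot: [[0.354, 0.689, 0.632], [0.826, -0.548, 0.134], [0.439, 0.474, -0.763]]
contact_force: [0.5, -0.2, -0.9]
opening: 0.244
```

```bash
python3 - <<'E'
from h import *
inc(T+(99+65)*U,RF)
s=grab("side","p1sf");t=grab("top","p1t")
crop(s,220,140,310,230,7,"p1s");crop(t,215,180,295,280,6,"p1t")
for f in (t,s):print(proj(f,T),proj(f,T+65*U),proj(f,T+130*U))
E
```

```text
t 16.7 pos [452.1 166.2 148.2] q [ 14.6 -29.  124.6  -2.4  44.2  46.4] F [ 0.5 -0.2 -0.9] open 0.244
inc xyz [-0.0041 -0.0044  0.0029] rot [ 0.0035 -0.0032  0.0003]
[250.32302378 210.18547195] [251.92702948 228.30412175] [253.71488714 248.43909541]
[283.09652718 202.77681491] [265.76492521 189.8631699 ] [246.89937816 175.80708308]
```

View pics/p1s.png

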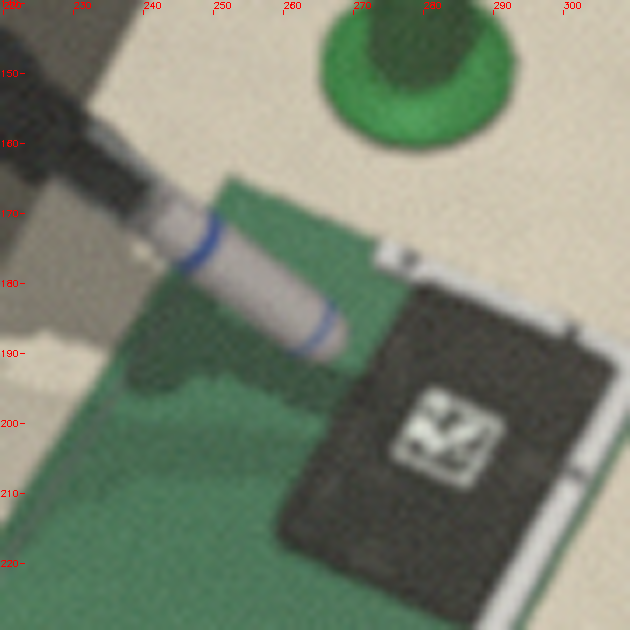

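View pics/p1t.png

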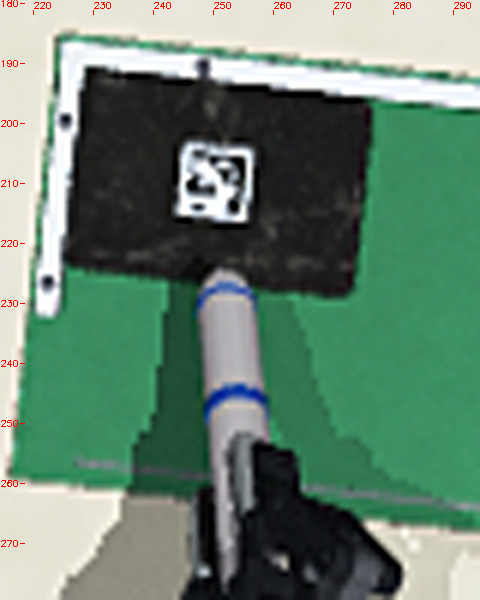

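Request:
move_arm --increments '[{"ax": 0.003,"ay": -0.003,"x": -0.003,"y": -0.003,"z": 0.002,"az": 0,"hand": 0.0},{"ax": 0.003,"ay": -0.003,"x": -0.003,"y": -0.003,"z": 0.002,"az": 0,"hand": 0.0},{"ax": 0.003,"ay": -0.003,"x": -0.003,"y": -0.003,"z": 0.002,"az": 0,"hand": 0.0},{"ax": 0.003,"ay": -0.003,"x": -0.003,"y": -0.003,"z": 0.002,"az": 0,"hand": 0.0}]'

```text
time_s: 17.2
tool_pos: [449.6, 165.6, 142.8]
eef_rot: [[0.357, 0.691, 0.628], [0.826, -0.547, 0.133], [0.436, 0.471, -0.766]]
contact_force: [-0.2, 0.0, -1.0]
opening: 0.242
```

```bash
python3 - <<'E'
from h import *
inc(T+(99+65)*U,RF)
s=grab("side","q1sf");t=grab("top","q1t")
inc(T+(99+65)*U,RF)
crop(s,225,150,300,220,8,"q1s");crop(t,230,200,280,260,10,"q1t")
E
```

```text
t 17.2 pos [449.6 165.6 142.8] q [ 14.6 -29.  125.1  -2.4  44.   46.4] F [-0.2  0.  -1. ] open 0.242
inc xyz [-0.0003 -0.0005  0.0005] rot [-0.0004  0.0006  0.0003]
t 17.3 pos [449.6 165.6 142.8] q [ 14.6 -29.  125.1  -2.4  44.   46.4] F [-0.   0.1 -0.5] open 0.237
inc xyz [-0.0003 -0.0004  0.0004] rot [-0.0005  0.0006  0.0003]
```

View pics/q1s.png

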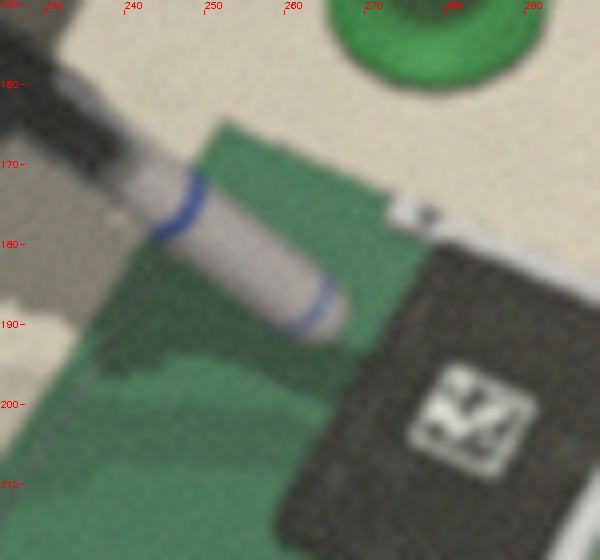

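View pics/q1t.png

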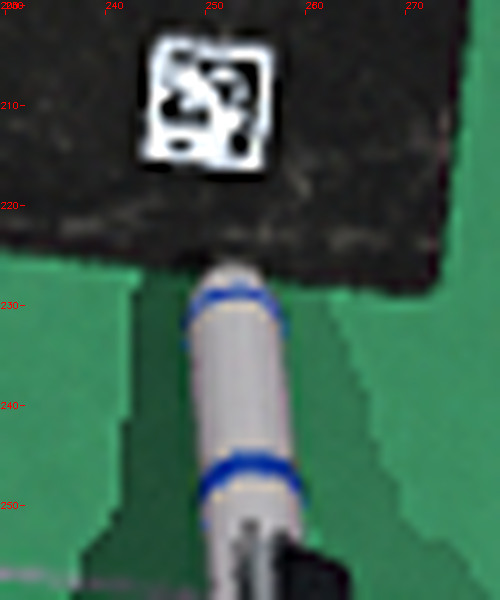

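```bash
python3 - <<'E'
from h import *
t=load("top");s=load("side")
A,e=tri(t,(237/10+229.5,318/10+199.5),s,(313/8+224.5,307/8+149.5));B,e2=tri(t,(253/10+229.5,494/10+199.5),s,(182/8+224.5,204/8+149.5))
d=(A-B)/np.linalg.norm(A-B);print(A,e,B,e2,"tilt",np.degrees(np.arccos(-d[2])))
print("hit",A+d*(16.5-A[2])/d[2],"T",T, "distA",np.linalg.norm(A-T))
P,e=tri(t,(207/10+229.5,104/10+199.5),s,(472/8+224.5,420/8+149.5));print("tag",P,e)
r,_=drive_rect(s,(255,175,312,234));print(r,w2m(r[0]))
crop(t,150,120,400,290,3,"end")
E
```

```text
[506.66661248 175.4353887   77.30669294] 2.498877051323795 [471.73544103 167.76338168 123.21030728] 2.685594669820861 tilt 37.9223525786211
hit [552.93854654 185.59819137  16.5       ] T [552.6 187.5  16.5] distA 77.15494048868281
tag [553.40704301 187.43294916  20.9958131 ] 0.34971441455027813
((531.8580322265625, 187.12144470214844), (120.6214828491211, 122.03998565673828), 84.7481689453125) [15.93340607 46.57002122]
```

View pics/end.png

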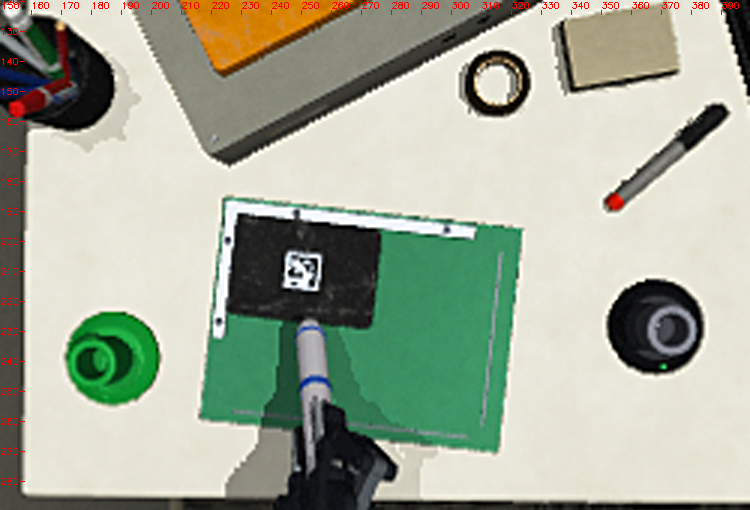

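```bash
python3 - <<'E'
from h import *
print(robot.sense()["dq"].round(2),robot.sense()["opening"]);print(robot.sign_off())
E
```

```text
[ 0.    0.03 -0.01  0.05 -0.05 -0.07] 0.23679408938966295
the job is handed in; nothing more can be done
None
```

The job is handed in at about 17 s, with every step done in the order asked and no verdict reported.

**What I did:**
- I pushed the drive flat with two fingers onto the +x stop, with shut fingers onto the +y stop, then nudged it once more in +x. Forces were about 6–10 N at each stop.
- I gripped the reader in its stand, drew it straight up and tilted it about 40° towards the robot. It is held still over the tag.

**Last checks:**
- **Drive:** in the last clear measurement, just before the final nudge, its centre was at mat (36.2, 48.1) against home (37, 49), and its yaw was within about 0.5° of the mat. After the nudge the finger stopped at the same x as when the drive was first against that stop. The pictures show the drive snug in the corner.
- **Reader:** the arm pose gives a 40° lean and a window 65 mm from the tag. The two-view check of the blue rings gave a 38° lean, with the axis meeting the drive's top about 2 mm from the tag centre.
- **Rest of the scene:** the bystanders and the green look-alike appear unmoved, and the arm was still at hand-in.

**Checks that failed or disagreed:**
- The camera put the tag at z of about 21 mm, against 16.5 mm from the text. I used the text's value.
- My final outline fit of the drive from the side camera was spoiled by the gripper's shadow, so I ignored it.
- During the +y push the finger stuck for a moment, with about 10 N of vertical force. I eased it and carried on.

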